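# Set out the pinion parts for refitting

## Task

Set out the pinion parts for refitting: centre the bearing on the steel plate with the brass ring squarely on top of it, centre the green flange, boss up, on the blue mat, and stand the pinion on its gear end on the bench midway between plate and mat. Stand the red cap nut, dome up, on the bench directly behind the pinion - square to the line from plate to mat, on the side away from the robot - with 80 mm between their centres. Leave the dial gauge, the spray can and the dark steel ring where they are, and let go of everything.

Things in the scene. Friction and masses are not known exactly. Their poses are not given: they have to be found in the camera images.
- plate: Fixed square steel plate, 100 x 100 mm, 18 mm thick, lying on the bench. Origin: centre of its underside; z up. The mat's centre always lies 340 mm away along the plate's own +y or -y axis (plate and mat can be either way round); the plate's +x axis points away from the robot within 0.15 rad.
- mat: Fixed round blue mat, 90 mm diameter, 3 mm thick, on the bench. Origin: centre of its underside; z up.
- bearing: Loose silver-grey bearing ring with dark balls showing on its upper face: outside diameter 60 mm, bore 34 mm, 20 mm high, about 0.25 kg, lying flat with the ball face up. Origin: centre of its underside; z is its axis, up.
- brass_ring: Loose plain brass ring: outside diameter 52 mm, bore 30 mm, 14 mm high, 0.12 kg, lying flat. Origin: centre of its underside; z is its axis, up.
- pinion: Loose steel pinion standing on its gear: toothed cone 60 mm diameter at the foot narrowing to 44 mm at 28 mm height, above it a plain round shaft 24 mm diameter from 32 to 70 mm height (total height 70 mm), about 0.4 kg. Origin: centre of its underside; z is its axis, up.
- flange: Loose green drive flange: disc 72 mm diameter and 8 mm thick with a round boss 40 mm diameter on top, total height 40 mm, about 0.35 kg. Origin: centre of the disc's underside; z is its axis, up through the boss.
- cap_nut: Loose red hexagonal cap nut: hexagon 46 mm across flats (53 mm across corners) and 18 mm high, with a dome 40 mm diameter above it, total height 32 mm, 0.15 kg. Origin: centre of its underside; z up through the dome; its own x axis is square to a pair of flats.
- gauge: Bystander, loose: dial gauge on a blue block 60 x 55 x 55 mm with a post to 205 mm height and a yellow dial at 165 mm height, its centre 75 mm from the post along the stand's +x (away from the robot). Stands at the back of the bench. Origin: centre of the block's underside. To be left alone.
- can: Bystander, loose: blue spray can with a plain white band and a red cap, 54 mm diameter, 170 mm high, at the back of the bench. Origin: centre of its underside. To be left alone.
- dark_ring: Bystander, loose: dark steel ring of the same size as the brass ring (52 mm outside, 30 mm bore, 14 mm high), lying on the bench near the robot. Origin: centre of its underside. To be left alone.
There are look-alikes about, which are no part of the job. There is more than one size of the brass_ring; the one meant has the size given above.

How it is judged:
By the outcome, as a careful person would: the job done as asked, in the order asked, and still so for the second after the job is handed in, with the robot touching nothing.
It also fails if it takes over 122 s, if anything falls off the work surface, if the arm or the gripper's body presses on something with over 40 N, if the wrist force passes 120 N, or if a joint passes its speed limit or range.

## Robot

A 6-joint arm with a two-finger parallel gripper is mounted at the origin on the work surface. World frame = base frame: x ahead of the robot, y to its left, z up, the work surface at z = 0. Lengths are in mm, angles in rad, forces in N, time in s.
With the tool pointing down it reaches from about 325 to 775 mm from the base axis. Payload 9.3 kg.
Tool frame: the origin (TCP) lies on the front face of the gripper's body, between the roots of the fingers; the fingertips stand 73 mm ahead of it and the grasp point (between the pads) lies 54 mm ahead of it; z points along the fingers, x is the direction in which the jaws open and shut, and the axes are right-handed (so a half turn about z gives the same grasp; the last joint's range is limited). The gripper opens to 85 mm and grips with 20 to 120 N. Pads are 22 mm wide; open, the fingers measure 114 mm over their backs; the gripper's body (76 mm by 85 mm) begins 54 mm behind the grasp point. The pads swing forward as they close: fully open they stand 13 mm farther back than shut.
Start: joints at [-1.45, 0.259, 0.021, 1.334, 0, 1.418], TCP at [148.709, -529.512, 303.879] pointing down, gripper open.
Joint ranges: [-3.04, 3.04], [-0.91, 1.82], [-1.04, 1.36], [-1.92, 1.95], [-1.52, 1.45], [-3.14, 3.14]. Speed limits (rad/s): [2.22, 2.22, 2.79, 3.14, 3.14, 3.14].

## Interface

Orientations are given as a unit quaternion [x, y, z, w].
In Python, from cell import ctrl, eyes, spot_in gives the robot as it stands. The module is installed in compiled form; this text tells all that it offers.
- The arm moves only by the tool carry_out, never from a script. Its arguments are lists of equal length, an entry for each row: "slide": the shift along the tool's x, y, z in m, a list of three; "turn": the turn, a rotation vector about the tool's x, y, z in degrees, a list of three; "hand": the closure in counts, from 0 (fully open) to 255 (shut). In form: {"slide": [[x, y, z], ...], "turn": [[wx, wy, wz], ...], "hand": [hand, ...]}. A call has 1 to 20 rows; each row shifts and turns the commanded pose from where the row before left it, along the tool's axes as they then stand; what a row does not reach is not made up. A row lasts 1/12 s, in which the tool goes at most 41.7 mm and 7.16 degrees, less where a joint would pass 70% of its speed; a pose out of reach is approached as far as the arm can. A call with a gripper value outside its range is refused whole. The fingers move at their own pace and stop on an object; the grip force is fixed at half the most. Time passes only in rows, so rows that do not move let the fingers close. It gives the time, the measured TCP pose, the force and the opening at its end, in the units of the state.
- ctrl.get_state(): the state, without advancing time (a new reading comes with each control period).
- eyes.read_camera(name): name is "scene" or "top" or "wrist"; returns the picture (384x512x3 uint8, red, green, blue); there is no depth.
- eyes.get_calibration(name): a dict with "K" (3x3 intrinsics, pixels), "position" and "orientation" of the camera in the world. Camera axes: x right, y up, looking along -z (the intrinsics and any distortion apply to the point x, -y, -z); pixel columns grow to the right and rows downward; lengths in mm; the calibration is good to about 2 mm. The wrist camera is an equidistant fisheye: a pixel r from the principal point sees the ray r / f radians off the axis. A picture is of the moment at which its call begins: read the wrist's pose just before it. get_calibration takes no time and is no camera call; for the wrist camera it gives the pose at the moment of the call.
- ctrl.finish_job(): hands the job in, once; it reports no verdict.
Trained networks look in the newest picture that a camera, given by its name, has taken for a name from the list of things; names that differ only in an ending like _2 or _b are one class to them, and where a whole thing is asked for, a point or a joint stands for the part that bears it (a point fixed in the world has none). Each returns a list of dicts, best first, with "confidence" (0 to 1); they miss things now and then, are a little off and sometimes report something else, mostly with a low value. They report only what shows in the picture. A call takes as long as a camera call. They do not tell look-alikes from the thing itself.
- spot_in(thing, camera): "at" ([column, row] in pixels, amid what is visible of it).
The state is a dict: "clock": time; "qpos": joint angles; "qvel": joint speeds; "tau": joint torques, N m; "tool_pos": TCP position; "tool_rot": TCP orientation; "force": force on the tool from outside, world axes, zero at the start; "wrist_torque": the same for the moment, N m; "gripper_width": finger opening in mm.
Only numpy, scipy, OpenCV 4.12 (cv2) and the standard library are available. Lean on these libraries where they do the work, as an engineer would, in place of code of your own. Each camera call takes 0.05 s, during which the arm holds its last target.

## Working session

There is one attempt and no reset: what is moved stays moved. The work goes in short steps, Python scripts to look and compute and a tool call to move; the robot and the scene stay as the last step left them, time stands still between calls to the robot, and variables do not carry over. Pictures are saved under pics/ and viewed, and the job is handed in when it is done.

Besides the shell and the picture viewer there is one more tool, called after ">>>" by a JSON object that holds its "name" and its "arguments". carry_out: Moves the arm, as the interface text tells. Its arguments: {"type":"object","properties":{"slide":{"type":"array"},"turn":{"type":"array"},"hand":{"type":"array"}},"required":["slide","turn","hand"]}

```bash
mkdir -p pics; ls
cat > h.py <<'E'
import numpy as np, cv2
from scipy.spatial.transform import Rotation as R
from cell import ctrl, eyes, spot_in
def snap(cam,name,scale=1):
    im=eyes.read_camera(cam); c=eyes.get_calibration(cam)
    cv2.imwrite(f'pics/{name}.png',im[:,:,::-1]); return im,c
def ray(c,px):
    K=np.array(c['K']); 
    return K
E
python3 - <<'E'
from h import *
for cam in ['scene','top','wrist']:
    im,c=snap(cam,cam+'0'); print(cam,c)
print(ctrl.get_state())
E
```

```text
pics
scene {'K': array([[384.92975435,   0.        , 258.88057606],
       [  0.        , 384.92975435, 191.55003793],
       [  0.        ,   0.        ,   1.        ]]), 'position': array([942.50980363, 779.19179555, 591.01563862]), 'orientation': array([0.11245315, 0.45557931, 0.85641476, 0.21530338])}
top {'K': array([[368.4674287 ,   0.        , 255.76445304],
       [  0.        , 368.4674287 , 191.35384774],
       [  0.        ,   0.        ,   1.        ]]), 'position': array([ 483.4267242 ,   33.33286424, 1007.46009775]), 'orientation': array([-0.02340354,  0.02083771,  0.71236441, -0.70110984])}
wrist {'K': array([[297.31863964,   0.        , 254.35870315],
       [  0.        , 297.31863964, 192.89949221],
       [  0.        ,   0.        ,   1.        ]]), 'position': array([ 228.35022372, -506.82533423,  373.75057151]), 'orientation': array([-0.12821791,  0.09699171, -0.59553772,  0.78707534])}
{'clock': 0.15, 'qpos': array([-1.44961241e+00,  2.59092486e-01,  2.09778804e-02,  1.33371091e+00,
       -1.37793930e-05,  1.41824049e+00]), 'qvel': array([ 0.00114424, -0.0013325 ,  0.00151706,  0.00044541,  0.00091009,
        0.00049978]), 'tau': array([ 3.29463954e-03, -5.55971467e+01,  3.44662392e+01,  1.13404662e-02,
       -2.10874496e-04,  5.99853234e-07]), 'tool_pos': array([ 148.68450663, -529.39411838,  303.40536926]), 'tool_rot': array([ 7.96973495e-01, -6.04014059e-01, -3.63067780e-04, -3.64740387e-04]), 'force': array([0.42791192, 0.7022772 , 0.15689257]), 'wrist_torque': array([0.00395761, 0.03033592, 0.02345612]), 'gripper_width': 85.43734560372002}
```

View pics/top0.png

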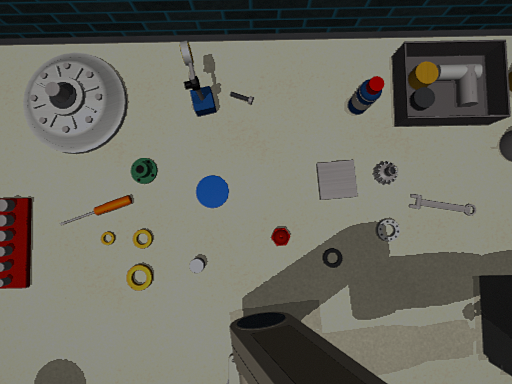

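View pics/scene0.png

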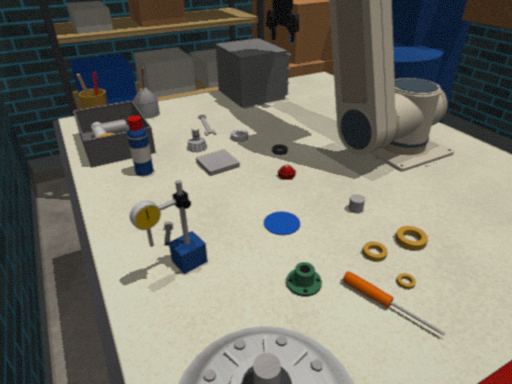

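View pics/wrist0.png

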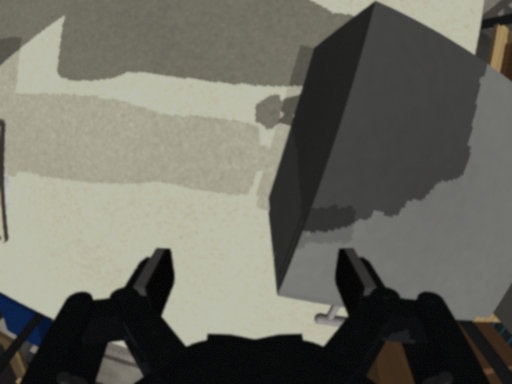

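```bash
cat >> h.py <<'E'
def unproj(cam,c,uv,z):
    K=np.array(c['K']); uv=np.atleast_2d(np.array(uv,float))
    d=(uv-[K[0,2],K[1,2]])/K[0,0]
    if cam=='wrist':
        r=np.linalg.norm(d,axis=1); s=np.where(r>1e-9,np.sin(r)/np.maximum(r,1e-9),1)
        v=np.c_[d[:,0]*s,-d[:,1]*s,-np.cos(r)]
    else: v=np.c_[d[:,0],-d[:,1],-np.ones(len(d))]
    w=R.from_quat(c['orientation']).apply(v); p=np.array(c['position'])
    return (p+w*((z-p[2])/w[:,2])[:,None])[:,:2]
def proj(cam,c,P):
    K=np.array(c['K']); P=np.atleast_2d(np.array(P,float))
    v=R.from_quat(c['orientation']).inv().apply(P-np.array(c['position']))
    if cam=='wrist':
        rho=np.hypot(v[:,0],v[:,1]); th=np.arctan2(rho,-v[:,2]); s=th/np.maximum(rho,1e-9)
        d=np.c_[v[:,0]*s,-v[:,1]*s]
    else: d=np.c_[v[:,0]/-v[:,2],-v[:,1]/-v[:,2]]
    return d*K[0,0]+[K[0,2],K[1,2]]
E
python3 - <<'E'
from h import *
im,c=snap('top','top1')
H={'plate':18,'mat':3,'bearing':20,'brass_ring':14,'pinion':70,'flange':40,'cap_nut':32,'gauge':50,'can':170,'dark_ring':14}
for cam in ['top','scene']:
  for t in H:
    if cam=='scene' and t=='plate': im,c=snap('scene','scene1')
    for d in spot_in(t,cam)[:3]:
        print(cam,t,np.round(d['at'],1),round(d['confidence'],2),unproj(cam,c,d['at'],H[t]/2 if t!='mat' else 3).round(0))
# threshold outlines in top
im=cv2.imread('pics/top1.png'); c=eyes.get_calibration('top')
hsv=cv2.cvtColor(im,cv2.COLOR_BGR2HSV)
m=cv2.inRange(hsv,(15,120,60),(35,255,255))
for k in cv2.findContours(m,cv2.RETR_EXTERNAL,cv2.CHAIN_APPROX_NONE)[0]:
    if cv2.contourArea(k)>50:
        p=unproj('top',c,k[:,0,:],14).astype(np.float32); (cc,r)=cv2.minEnclosingCircle(p); print('yellow',k.mean((0,1)),cc,2*r, 2*np.sqrt(cv2.contourArea(p)/np.pi))
cv2.imwrite('pics/top1z.png',cv2.resize(im[140:300,90:410],None,fx=2.5,fy=2.5,interpolation=cv2.INTER_CUBIC))
E
```

```text
top plate [337.9 180.4] 0.76 [[ 572. -187.]]
top mat [212.3 191.3] 0.58 [[548. 155.]]
top bearing [393.1 231.7] 0.69 [[ 431. -331.]]
top brass_ring [134.5 282.3] 0.84 [[307. 366.]]
top brass_ring [142.5 242.7] 0.76 [[412. 344.]]
top brass_ring [107.4 236.6] 0.61 [[430. 440.]]
top pinion [337.5 178.8] 0.75 [[ 574. -181.]]
top pinion [380.5 170.7] 0.63 [[ 594. -295.]]
top flange [140.7 171.8] 0.69 [[603. 346.]]
top cap_nut [279.2 236.9] 0.82 [[423. -24.]]
top gauge [140.8 172.6] 0.3 [[600. 344.]]
top gauge [209.8 191.4] 0.24 [[547. 159.]]
top can [368.   97.7] 0.97 [[ 776. -253.]]
top dark_ring [330.3 253.7] 0.78 [[ 375. -161.]]
top dark_ring [146.6 235.3] 0.23 [[432. 333.]]
scene plate [214.7 163. ] 0.97 [[ 583. -183.]]
scene mat [278.  224.2] 0.82 [[560. 157.]]
scene mat [238.7 135.4] 0.72 [[ 431. -332.]]
scene bearing [236. 135.] 0.53 [[ 444. -326.]]
scene bearing [214.8 163.2] 0.53 [[ 584. -180.]]
scene brass_ring [370.8 249.7] 0.87 [[427. 336.]]
scene brass_ring [406.1 284.2] 0.79 [[434. 446.]]
scene brass_ring [407.1 238.5] 0.73 [[329. 347.]]
scene pinion [196.8 142.9] 0.52 [[ 600. -286.]]
scene flange [304.4 278. ] 0.76 [[611. 346.]]
scene cap_nut [287.1 175.7] 0.49 [[435.  -6.]]
scene gauge [180.4 228.9] 0.7 [[780.  88.]]
scene can [138.1 145.6] 0.62 [[ 784. -254.]]
scene can [277.7 224.7] 0.44 [[615. 245.]]
scene dark_ring [137.6 148.7] 0.46 [[ 766. -392.]]
yellow [138.7826087  277.24637681] (321.43817138671875, 351.9682312011719) 67.78966522216797 65.02643952158996
yellow [107.2        238.11428571] (427.0091857910156, 436.8387756347656) 35.80551528930664 33.04507543939913
yellow [141.82352941 238.56862745] (424.1421813964844, 344.03826904296875) 51.28871536254883 48.66185682819976
yellow [111.5        205.45454545] (513.7088623046875, 426.395751953125) 93.33863067626953 22.19005685231486
yellow [426.59375   72.109375] (866.6204833984375, -438.6365661621094) 64.44743347167969 61.55514123279989
```

View pics/top1z.png

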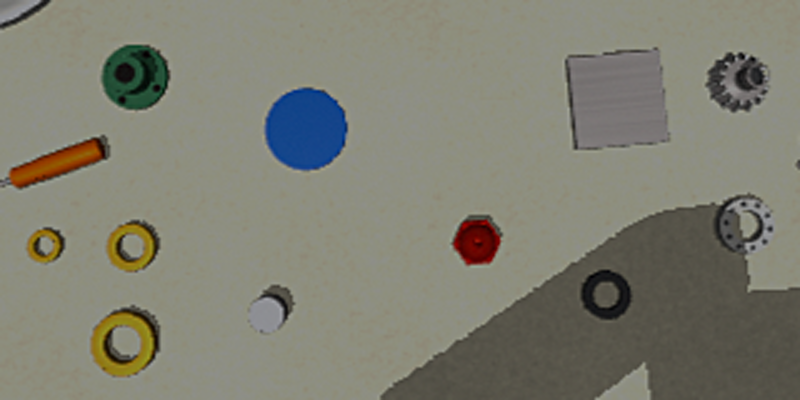

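>>> {"name": "carry_out", "arguments": {"slide": [[0,0,0.005],[0,0,0.005],[0,0,0.005],[0,0,0.005],[0,0,0.005],[0,0,0.005],[0,0,0.005],[0,0,0.005],[0,0,0.005],[0,0,0.005],[0,0,0.003],[0.035,-0.025,0],[0.035,-0.025,0],[0.035,-0.025,0],[0.035,-0.025,0],[0.035,-0.025,0],[0.035,-0.025,0],[0.035,-0.025,0],[0.036,-0.029,0],[0,0,0]], "turn": [[0,0,-6.757],[0,0,-6.757],[0,0,-6.757],[0,0,-6.757],[0,0,-6.757],[0,0,-6.757],[0,0,-6.757],[0,0,-6.757],[0,0,-6.757],[0,0,-6.757],[0,0,-6.757],[0,0,0],[0,0,0],[0,0,0],[0,0,0],[0,0,0],[0,0,0],[0,0,0],[0,0,0],[0,0,0]], "hand": [0,0,0,0,0,0,0,0,0,0,0,0,0,0,0,0,0,0,0,0]}}

```text
clock: 2.92
tool_pos: [422.7, -329.5, 251.0]
tool_rot: [1.0, 0.003, 0.001, -0.001]
force: [-1.6, 0.6, 0.3]
gripper_width: 85.7
```

Run:
```python
from h import *
s=ctrl.get_state();print(s['tool_pos'],s['tool_rot'],s['qpos'])
im,c=snap('wrist','w1'); print(c['position']-s['tool_pos'], R.from_quat(c['orientation']).as_matrix().round(3))
for t in ['bearing','pinion','plate']: print(t,[(d['at'],d['confidence']) for d in spot_in(t,'wrist')][:2])
im,c=snap('top','top2')
```

```text
[ 422.74853123 -329.46285095  250.95792199] [ 9.99994963e-01  3.02697844e-03  8.03811804e-04 -5.14615018e-04] [-0.81941984  0.25544796 -0.11910383  1.19590489  0.00187841  0.74532283]
[-1.37136501 80.54906778 70.24338863] [[ 1.    -0.007 -0.003]
 [ 0.007  0.948  0.318]
 [ 0.001 -0.318  0.948]]
bearing [([262.4, 172.6], 0.62)]
pinion [([398.9, 166.7], 0.65), ([194.8, 19.6], 0.25)]
plate [([389.7, 47.5], 0.7)]
```

View pics/w1.png

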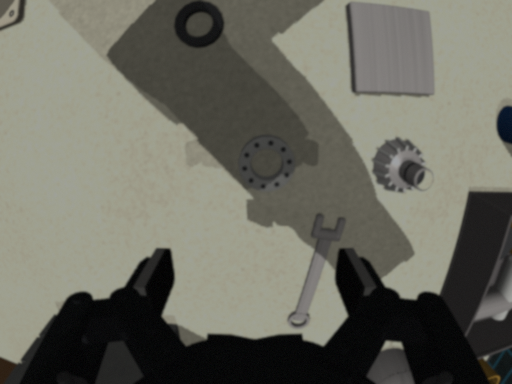

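View pics/top2.png

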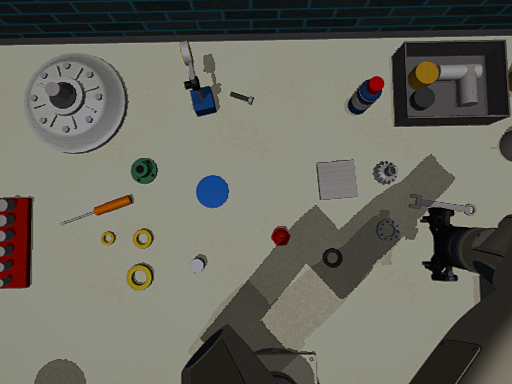

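```bash
cat >> h.py <<'E'
from scipy.optimize import minimize
from scipy.ndimage import map_coordinates
def _g(im):
    g=cv2.GaussianBlur(im.astype(np.float32),(0,0),1.0); 
    gx=cv2.Sobel(g,cv2.CV_32F,1,0); gy=cv2.Sobel(g,cv2.CV_32F,0,1)
    return np.sqrt((gx**2+gy**2).sum(2))
def fitpts(im,cam,c,f,x0,rng=12,step=1.0):
    """f(x,y)-> Nx3 outline; maximise mean edge strength"""
    G=_g(im); G=np.minimum(G,np.percentile(G,97))
    def cost(p):
        q=proj(cam,c,f(p[0],p[1])); return -map_coordinates(G,[q[:,1],q[:,0]],order=1,mode='constant').mean()
    best=min(((cost((x0[0]+a,x0[1]+b)),x0[0]+a,x0[1]+b) for a in np.arange(-rng,rng+.1,step) for b in np.arange(-rng,rng+.1,step)))
    r=minimize(cost,best[1:],method='Nelder-Mead',options=dict(initial_simplex=np.array(best[1:])+[[0,0],[.6,0],[0,.6]],xatol=.02))
    return r.x,-r.fun
TH=np.linspace(0,2*np.pi,180,endpoint=False)
def circ(r,z): return lambda x,y: np.c_[x+r*np.cos(TH),y+r*np.sin(TH),np.full(180,z)]
def circs(*rz): return lambda x,y: np.vstack([circ(r,z)(x,y) for r,z in rz])
def square(h,z,yaw):
    t=np.linspace(-h,h,45); o=np.r_[np.c_[t,0*t+h],np.c_[t,0*t-h],np.c_[0*t+h,t],np.c_[0*t-h,t]]
    o=o@np.array([[np.cos(yaw),np.sin(yaw)],[-np.sin(yaw),np.cos(yaw)]])
    return lambda x,y: np.c_[o+[x,y],np.full(len(o),z)]
def fitsq(im,cam,c,x0,rng=10,z=18,h=50):
    return max((fitpts(im,cam,c,square(h,z,a),x0,rng,2)+(a,) for a in np.arange(-.15,.151,.01)),key=lambda r:r[1])
def draw(im,cam,c,sets,name,s=1.5):
    v=cv2.resize(im[:,:,::-1],None,fx=s,fy=s,interpolation=cv2.INTER_CUBIC)
    for P in sets:
        for q in proj(cam,c,P): cv2.circle(v,(int((q[0]+.5)*s),int((q[1]+.5)*s)),0,(255,0,255),-1)
    cv2.imwrite(f'pics/{name}.png',v)
E
python3 - <<'E'
from h import *
def rd(n): return cv2.imread(f'pics/{n}.png')[:,:,::-1]
w=rd('w1'); cw=eyes.get_calibration('wrist'); t=rd('top1'); ct=eyes.get_calibration('top'); sc=rd('scene1'); cs=eyes.get_calibration('scene')
S=[]
for cam,im,c in [('wrist',w,cw),('top',t,ct),('scene',sc,cs)]:
    S=[]
    def F(n,f,x0,rng=12):
        x,v=fitpts(im,cam,c,f,x0,rng); S.append(f(*x)); print(cam,n,x.round(1),round(v,1))
    F('bearing',circs((30,20),(17,20)),(430,-325))
    F('pinion',circs((30,0)),(597,-300))
    F('pinion_top',circs((12,70)),(597,-300))
    F('dark',circs((26,14),(15,14)),(375,-165))
    x,v,a=fitsq(im,cam,c,(575,-186)); print(cam,'plate',x.round(1),v,a); S.append(square(50,18,a)(*x))
    if cam!='wrist':
        F('mat',circs((45,3)),(548,153)); F('ring',circs((26,14),(15,14)),(424,344)); F('flange',circs((36,8)),(605,345)); F('boss',circs((20,40)),(605,345)); F('nut',circs((26,9)),(423,-26))
    draw(im,cam,c,S,'fit_'+cam)
print(unproj('wrist',cw,[(318,220),(345,222),(298,320)],5))
E
```

```text
wrist bearing [ 427.2 -326.7] 55.3
wrist pinion [ 608.8 -311.7] 72.3
wrist pinion_top [ 567.8 -314.8] 179.5
wrist dark [ 362.  -173.5] 141.1
wrist plate [ 570.3 -192. ] 144.95333862304688 0.0700000000000002
top bearing [ 442.3 -311.9] 156.4
top pinion [ 593.1 -316.7] 252.3
top pinion_top [ 589.4 -305.6] 224.2
top dark [ 366.  -164.1] 248.6
top plate [ 576.7 -178.6] 127.69739532470703 0.0700000000000002
top mat [549. 156.] 299.6
top ring [423.8 344.7] 261.8
top flange [608.7 341. ] 299.1
top boss [599.1 348.2] 198.1
top nut [425.1 -28.2] 298.3
scene bearing [ 434.5 -314.9] 200.9
scene pinion [ 589.  -322.3] 251.1
scene pinion_top [ 596.5 -302.6] 295.0
scene dark [ 359.5 -175.3] 171.3
scene plate [ 573.2 -184.5] 227.8418426513672 0.0700000000000002
scene mat [549.  155.2] 330.9
scene ring [423.8 343.6] 283.3
scene flange [611.2 344. ] 292.7
scene boss [608.3 340.7] 266.3
scene nut [424.  -27.9] 282.5
[[ 494.12855082 -392.12850789]
 [ 528.11277625 -395.31865161]
 [ 481.38489655 -549.55342662]]
```

View pics/fit_wrist.png

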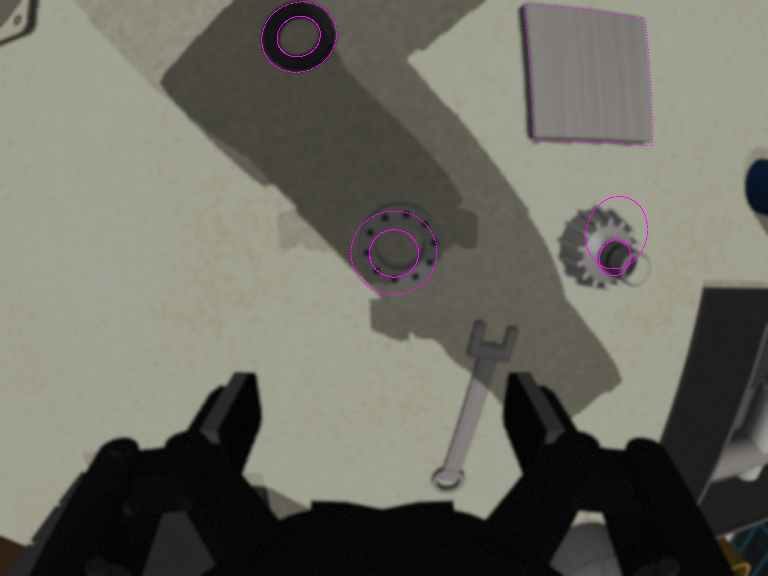

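View pics/fit_top.png

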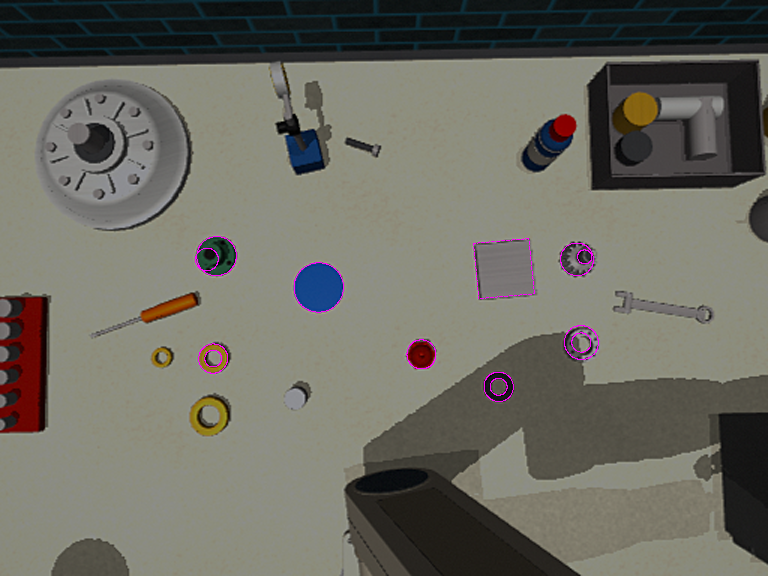

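View pics/fit_scene.png

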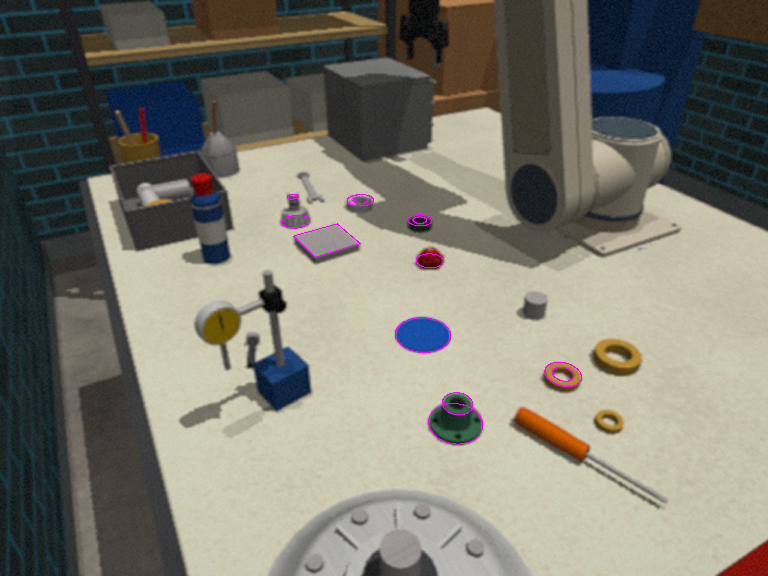

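```bash
sed -i 's/g=cv2.GaussianBlur(im.astype(np.float32),(0,0),1.0); /g=cv2.GaussianBlur(100*np.log(im.astype(np.float32)+15),(0,0),1.0)/; s/np.percentile(G,97)/np.percentile(G,95)/' h.py
python3 - <<'E'
from h import *
def rd(n): return cv2.imread(f'pics/{n}.png')[:,:,::-1]
w=rd('w1'); cw=eyes.get_calibration('wrist'); t=rd('top1'); ct=eyes.get_calibration('top'); sc=rd('scene1'); cs=eyes.get_calibration('scene')
for cam,im,c in [('wrist',w,cw),('top',t,ct),('scene',sc,cs)]:
    S=[]
    def F(n,f,x0,rng=18):
        x,v=fitpts(im,cam,c,f,x0,rng); S.append(f(*x)); print(cam,n,x.round(1),round(v,1))
    F('bearing',circs((30,20),(17,20),(30,0)),(432,-322))
    F('pinion',circs((30,3),(12,70),(12,70)),(592,-310))
    F('dark',circs((26,14),(15,14)),(368,-165))
    x,v,a=fitsq(im,cam,c,(570,-184),16); print(cam,'plate',x.round(1),v,a); S.append(square(50,18,a)(*x))
    if cam!='wrist':
        F('mat',circs((45,3)),(548,153)); F('ring',circs((26,14),(15,14)),(424,344)); F('flange',circs((36,8),(36,0),(20,40)),(605,345)); F('nut',circs((26,9)),(423,-26))
    draw(im,cam,c,S,'fit2_'+cam)
E
```

```text
wrist bearing [ 425.6 -327.5] 66.4
wrist pinion [ 575. -318.] 125.1
wrist dark [ 362.2 -173.6] 182.6
wrist plate [ 570.  -192.1] 113.07962036132812 0.0700000000000002
top bearing [ 440.9 -310.2] 155.3
top pinion [ 593.4 -311.9] 216.1
top dark [ 366.1 -163.9] 284.5
top plate [ 577.1 -178.5] 107.20499420166016 0.0700000000000002
top mat [549.1 155.9] 286.4
top ring [424.9 342.6] 284.2
top flange [609.4 343.4] 251.2
top nut [424.9 -28.3] 286.2
scene bearing [ 435.9 -315.7] 141.6
scene pinion [ 595.3 -306.5] 179.0
scene dark [ 360.6 -173.4] 182.3
scene plate [ 573.5 -183.7] 154.16278076171875 0.0700000000000002
scene mat [549.  155.2] 234.4
scene ring [424.3 344. ] 220.1
scene flange [609.7 342.1] 216.2
scene nut [422.2 -32. ] 231.8
```

View pics/fit2_wrist.png

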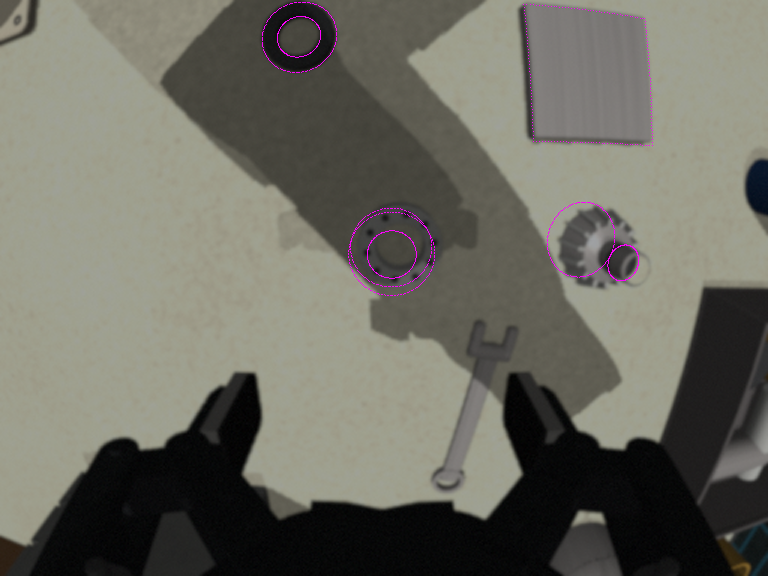

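View pics/fit2_top.png

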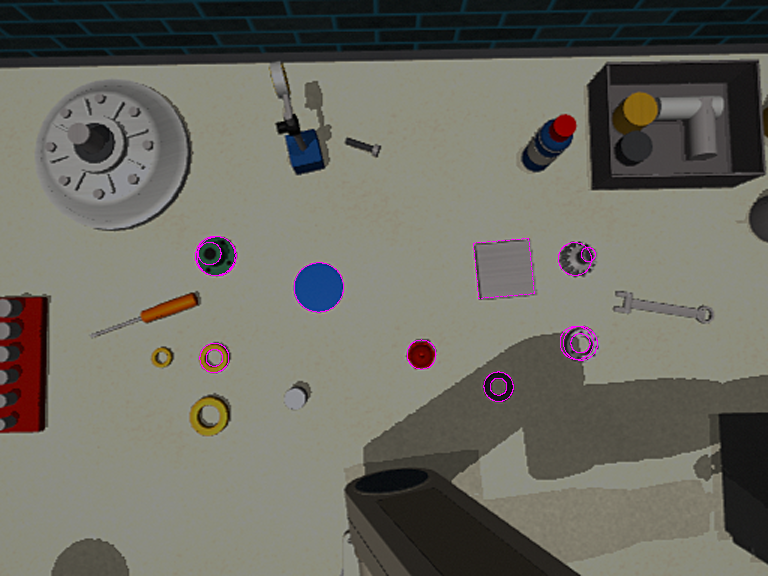

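```bash
cat > fitw.py <<'E'
from h import *
E
python3 - <<'E'
from h import *
for k in range(2):
    s=ctrl.get_state();print(s['clock'],s['tool_pos'],np.abs(s['qvel']).max())
    if k==0: c=eyes.get_calibration('wrist'); im=eyes.read_camera('wrist'); cv2.imwrite('pics/w2.png',im[:,:,::-1]); np.save('w2c.npy',c,allow_pickle=True)
cam='wrist';S=[]
def F(n,f,x0,rng=14):
        x,v=fitpts(im,cam,c,f,x0,rng); S.append(f(*x)); print(cam,n,x.round(1),round(v,1))
F('bearing',circs((30,20),(17,20)),(436,-318))
F('pinion',circs((22,28),(12,70)),(594,-308))
F('dark',circs((26,14),(15,14)),(362,-170))
x,v,a=fitsq(im,cam,c,(573,-184),16); print(cam,'plate',x.round(1),v,a); S.append(square(50,18,a)(*x))
draw(im,cam,c,S,'fit3_'+cam)
E
```

```text
3.1667 [ 417.83080483 -334.39765009  250.84596175] 0.016663408291081216
3.2167 [ 417.62339432 -334.61172319  250.88180469] 0.006981349645712883
wrist bearing [ 430.8 -322.8] 64.3
wrist pinion [ 591.4 -315.8] 111.0
wrist dark [ 366.8 -168.4] 163.7
wrist plate [ 575.3 -185.9] 108.3281021118164 0.08000000000000021
```

View pics/fit3_wrist.png

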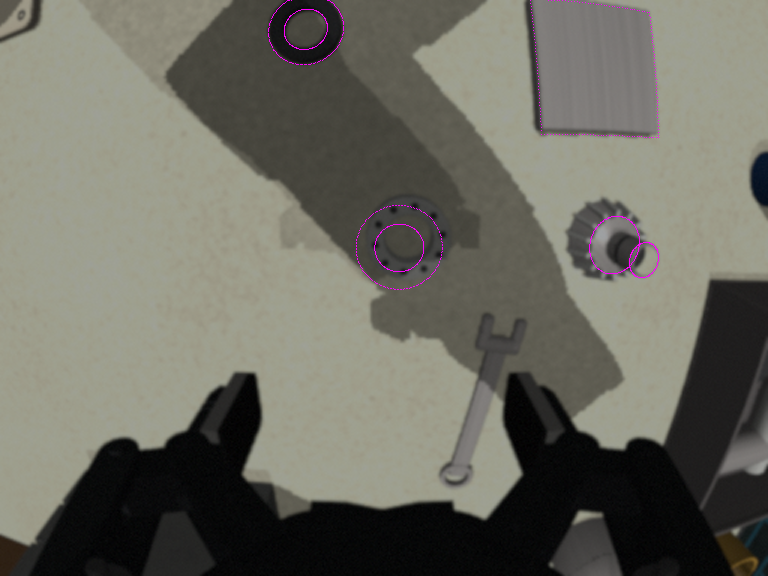

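Run:
```python
from h import *
c=np.load('w2c.npy',allow_pickle=True).item()
print(unproj('wrist',c,[(273,159)],20))
im=cv2.imread('pics/w2.png')[110:210,200:340]
cv2.imwrite('pics/w2z.png',cv2.resize(cv2.convertScaleAbs(im,alpha=1.6),None,fx=5,fy=5,interpolation=cv2.INTER_CUBIC))
```

```text
[[ 438.28645437 -316.37670174]]
```

View pics/w2z.png

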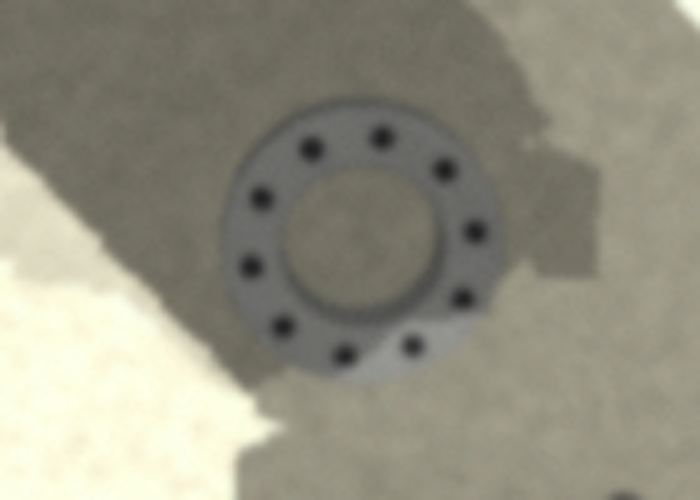

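>>> {"name": "carry_out", "arguments": {"slide": [[0.005,-0.0045,0.015],[0.005,-0.0045,0.015],[0.005,-0.0045,0.015],[0.0055,-0.0046,0.016],[0,0,0],[0,0,0],[0,0,0],[0,0,0]], "turn": [[0,0,0],[0,0,0],[0,0,0],[0,0,0],[0,0,0],[0,0,0],[0,0,0],[0,0,0]], "hand": [0,0,0,0,0,0,0,0]}}

```text
clock: 3.88
tool_pos: [438.7, -316.6, 191.0]
tool_rot: [1.0, -0.0, 0.001, 0.001]
force: [0.2, -0.3, 0.7]
gripper_width: 85.6
```

```bash
cat >> h.py <<'E'
def wsnap(name):
    s=ctrl.get_state(); c=eyes.get_calibration('wrist'); im=eyes.read_camera('wrist')
    cv2.imwrite(f'pics/{name}.png',im[:,:,::-1]); np.save(f'pics/{name}.npy',c,allow_pickle=True)
    q=s['tool_rot']; print('t',s['clock'],'tcp',s['tool_pos'].round(1),'phi',round(np.degrees(2*np.arctan2(q[1],q[0])),2),'qv',np.abs(s['qvel']).max().round(4),'w',round(s['gripper_width'],1),'F',s['force'].round(1),'tilt',np.degrees(np.arccos(-R.from_quat(q).as_matrix()[2,2])).round(2))
    return im,c,s
E
python3 - <<'E'
from h import *
im,c,s=wsnap('w3')
x,v=fitpts(im,'wrist',c,circs((30,20),(17,20)),(438,-316.5),6,.5); print(x,v)
draw(im,'wrist',c,[circs((30,20),(17,20))(*x)],'fit4')
E
```

```text
t 3.8833 tcp [ 438.7 -316.6  191. ] phi -0.05 qv 0.0043 w 85.6 F [ 0.2 -0.3  0.7] tilt 0.09
[ 435.76241717 -310.78695993] 72.03540802001953
```

View pics/fit4.png

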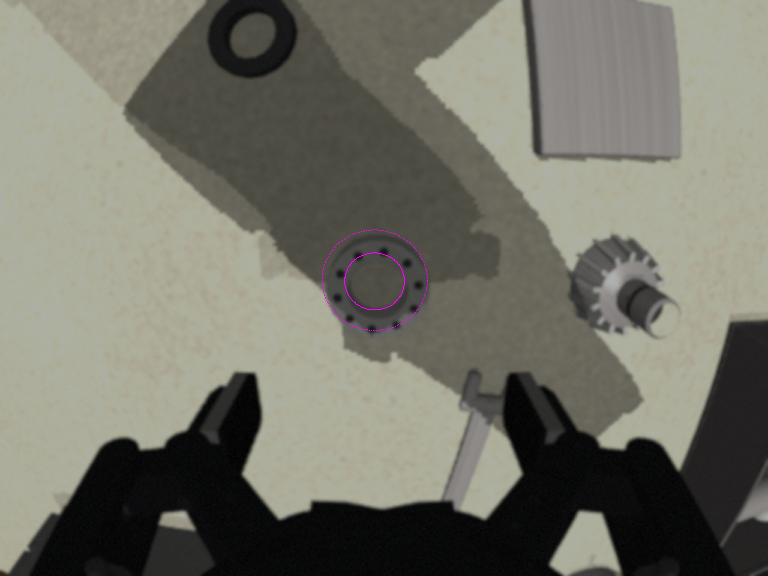

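```bash
cat >> h.py <<'E'
def balls(im,c,x0,z=20,cam='wrist'):
    g=100*np.log(cv2.cvtColor(im,cv2.COLOR_RGB2GRAY).astype(np.float32)+15)
    bh=cv2.morphologyEx(g,cv2.MORPH_BLACKHAT,cv2.getStructuringElement(cv2.MORPH_ELLIPSE,(9,9)))
    u=proj(cam,c,[[x0[0],x0[1],z]])[0].astype(int); r=42
    m=np.zeros_like(bh); m[max(0,u[1]-r):u[1]+r,max(0,u[0]-r):u[0]+r]=bh[max(0,u[1]-r):u[1]+r,max(0,u[0]-r):u[0]+r]
    n,l,st,ce=cv2.connectedComponentsWithStats((m>18).astype(np.uint8))
    P=np.array([ce[i] for i in range(1,n) if 4<=st[i,4]<=60 and max(st[i,2:4])<11])
    W=unproj(cam,c,P,z)
    best=None
    rng=np.random.default_rng(0)
    for _ in range(800):
        i=rng.choice(len(W),3,replace=False); A=np.c_[2*W[i],np.ones(3)]
        try: s=np.linalg.solve(A,(W[i]**2).sum(1))
        except Exception: continue
        rr=np.sqrt(max(s[2]+s[0]**2+s[1]**2,0))
        if not 20<rr<27: continue
        inl=abs(np.linalg.norm(W-s[:2],axis=1)-rr)<1.2
        if best is None or inl.sum()>best.sum(): best=inl
    w=W[best]; s=np.linalg.lstsq(np.c_[2*w,np.ones(len(w))],(w**2).sum(1),rcond=None)[0]
    return s[:2],np.sqrt(s[2]+s[0]**2+s[1]**2),best.sum(),len(W)
E
python3 - <<'E'
from h import *
for n in ['w2','w3']:
    im=cv2.imread(f'pics/{n}.png')[:,:,::-1]; c=np.load('w2c.npy' if n=='w2' else 'pics/w3.npy',allow_pickle=True).item()
    print(balls(im,c,(438,-316)))
print(unproj('wrist',c,[(252,193.3)],20))
x,v=fitpts(im,'wrist',c,circs((22,28),(12,70)),(594,-308),14); print(x,v)
print(fitsq(im,'wrist',c,(575,-185),10))
E
```

```text
(array([ 437.56438029, -316.69465814]), np.float64(23.50767983944939), np.int64(10), 10)
(array([ 437.56952154, -316.6559843 ]), np.float64(23.483283395745403), np.int64(10), 10)
[[ 438.11106517 -316.02357539]]
[ 579.22344435 -308.89867422] 117.69778442382812
(array([ 575.35266692, -185.09103268]), np.float64(99.88910675048828), np.float64(0.09000000000000022))
```

>>> {"name": "carry_out", "arguments": {"slide": [[-0.0011,0,0.03],[0,0,0.03],[0,0,0.03],[0,0,0.02],[0,0,0.01],[0,0,0],[0,0,0],[0,0,0],[0,0,0],[0,0,0],[0,0,0],[0,0,0]], "turn": [[0,0,0],[0,0,0],[0,0,0],[0,0,0],[0,0,0],[0,0,0],[0,0,0],[0,0,0],[0,0,0],[0,0,0],[0,0,0],[0,0,0]], "hand": [0,0,0,0,0,0,0,255,255,255,255,255]}}

```text
clock: 4.93
tool_pos: [438.2, -316.2, 72.0]
tool_rot: [1.0, 0.0, 0.001, 0.001]
force: [-3.7, 2.2, 12.9]
gripper_width: 57.8
```

Run:
```python
from h import *
im,c,s=wsnap('w4'); print(balls(im,c,(438,-316)))
```

```text
t 4.9333 tcp [ 438.2 -316.2   72. ] phi 0.03 qv 0.0019 w 57.8 F [-3.7  2.2 12.9] tilt 0.18
(array([ 439.37118348, -316.84439873]), np.float64(23.101385582170117), np.int64(8), 10)
```

View pics/w4.png

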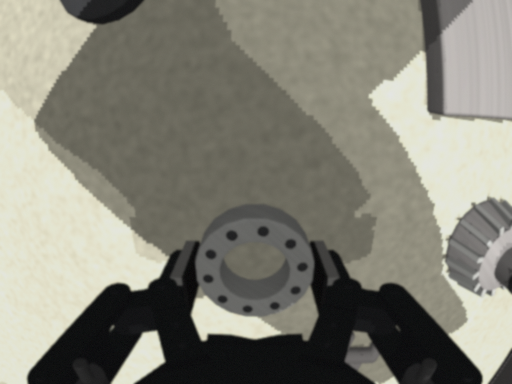

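>>> {"name": "carry_out", "arguments": {"slide": [[0,0,-0.005],[0,0,-0.015],[0,0,-0.03],[0,0,-0.03],[0.01,-0.01,-0.025],[0.02,-0.02,-0.013],[0.025,-0.025,0],[0.025,-0.025,0],[0.025,-0.025,0],[0.02,-0.018,0],[0.011,-0.008,0],[0,0,0],[0,0,0],[0,0,0],[0,0,0]], "turn": [[0,0,0],[0,0,0],[0,0,0],[0,0,0],[0,0,0],[0,0,0],[0,0,0],[0,0,0],[0,0,0],[0,0,0],[0,0,0],[0,0,0],[0,0,0],[0,0,0],[0,0,0]], "hand": [255,255,255,255,255,255,255,255,255,255,255,255,255,255,255]}}

```text
clock: 6.23
tool_pos: [573.0, -185.5, 188.0]
tool_rot: [1.0, -0.001, -0.0, 0.0]
force: [-0.5, -0.1, -2.4]
gripper_width: 57.8
```

Run:
```python
from h import *
im,c,s=wsnap('w5'); zt=s['tool_pos'][2]
x,v,a=fitsq(im,'wrist',c,(575,-185),8); print(x,v,a)
try: print(balls(im,c,s['tool_pos'][:2],zt-72+20))
except Exception as e: print(e)
x2,v2=fitpts(im,'wrist',c,circs((30,zt-52),(17,zt-52)),s['tool_pos'][:2],6,.5); print('bearing',x2,v2)
draw(im,'wrist',c,[square(50,18,a)(*x),circs((30,zt-52),(17,zt-52))(*x2)],'fit5')
```

```text
t 6.2333 tcp [ 573.  -185.5  188. ] phi -0.06 qv 0.0037 w 57.8 F [-0.5 -0.1 -2.4] tilt 0.02
[ 575.77147411 -181.5108657 ] 102.83262634277344 0.0700000000000002
(array([ 574.20897336, -185.99635518]), np.float64(22.995251663639646), np.int64(8), 11)
bearing [ 574.22786876 -185.33267345] 108.64093017578125
```

View pics/fit5.png

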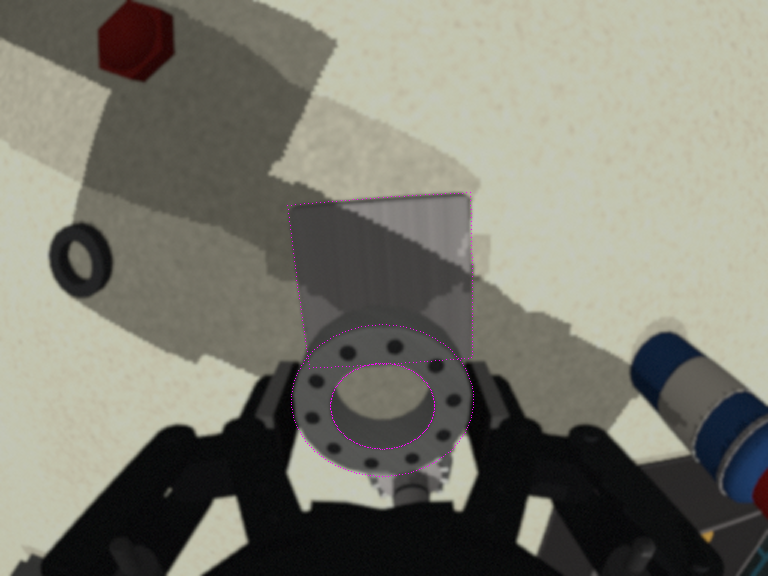

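>>> {"name": "carry_out", "arguments": {"slide": [[0,0.015,0],[0,0.025,0],[0,0.02,0],[0,0.01,0],[0,0,0],[0,0,0],[0,0,0]], "turn": [[0,0,0],[0,0,0],[0,0,0],[0,0,0],[0,0,0],[0,0,0],[0,0,0]], "hand": [255,255,255,255,255,255,255]}}

```text
clock: 6.87
tool_pos: [573.5, -254.5, 187.8]
tool_rot: [1.0, -0.0, -0.0, -0.0]
force: [-0.0, 0.2, -2.5]
gripper_width: 57.6
```

Run:
```python
from h import *
im,c,s=wsnap('w6'); zt=s['tool_pos'][2]
x,v,a=fitsq(im,'wrist',c,(575,-185),8); print(x,v,a)
x2,v2=fitpts(im,'wrist',c,circs((30,zt-52),(17,zt-52)),s['tool_pos'][:2],6,.5); print('bearing',x2-s['tool_pos'][:2],v2)
draw(im,'wrist',c,[square(50,18,a)(*x),circs((30,zt-52),(17,zt-52))(*x2)],'fit6')
x3,v=fitpts(im,'wrist',c,circs((22,28),(12,70)),(594,-308),14); print('pinion',x3,v)
```

```text
t 6.8667 tcp [ 573.5 -254.5  187.8] phi -0.01 qv 0.0132 w 57.6 F [-0.   0.2 -2.5] tilt 0.03
[ 576.2062605  -183.05227541] 88.19164276123047 0.08000000000000021
bearing [1.08274979 0.55210219] 114.7252197265625
pinion [ 609.53405101 -306.90942118] 111.46244812011719
```

View pics/fit6.png

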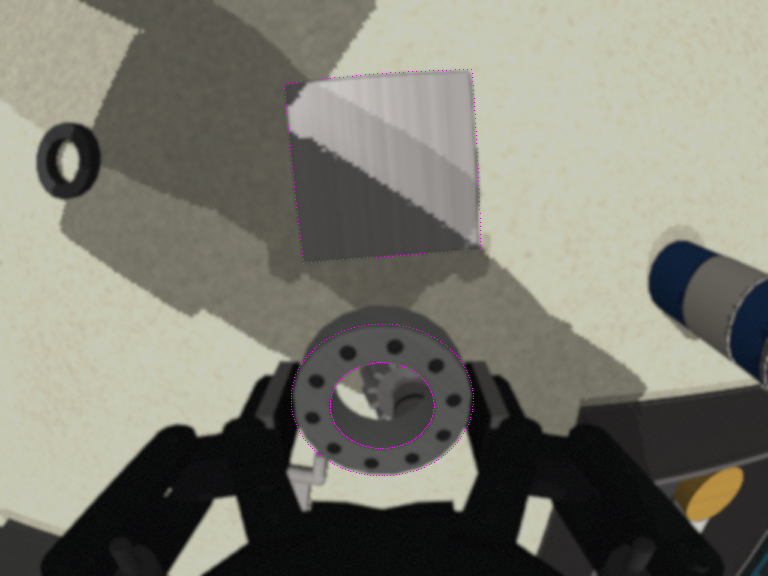

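>>> {"name": "carry_out", "arguments": {"slide": [[0.0016,-0.015,0],[0,-0.025,0],[0,-0.021,0],[0,-0.01,0.01],[0,0,0.025],[0,0,0.03],[0,0,0.02],[0,0,0.008],[0,0,0],[0,0,0],[0,0,0]], "turn": [[0,0,0],[0,0,0],[0,0,0],[0,0,0],[0,0,0],[0,0,0],[0,0,0],[0,0,0],[0,0,0],[0,0,0],[0,0,0]], "hand": [255,255,255,255,255,255,255,255,255,255,255]}}

```text
clock: 7.83
tool_pos: [576.2, -183.6, 96.4]
tool_rot: [1.0, 0.0, 0.001, 0.0]
force: [0.6, 0.0, -2.9]
gripper_width: 57.9
```

Run:
```python
from h import *
im,c,s=wsnap('w7')
```

```text
t 7.8333 tcp [ 576.2 -183.6   96.4] phi 0.03 qv 0.0054 w 57.9 F [ 0.6  0.  -2.9] tilt 0.13
```

>>> {"name": "carry_out", "arguments": {"slide": [[-0.0011,0,0.002],[0,0,0.002],[0,0,0.0015],[0,0,0.0007],[0,0,0],[0,0,0]], "turn": [[0,0,0],[0,0,0],[0,0,0],[0,0,0],[0,0,0],[0,0,0]], "hand": [255,255,255,255,255,255]}}

```text
clock: 8.38
tool_pos: [574.4, -183.7, 90.1]
tool_rot: [1.0, 0.0, 0.001, 0.0]
force: [-5.1, 1.6, 10.1]
gripper_width: 57.8
```

>>> {"name": "carry_out", "arguments": {"slide": [[0,0,0],[0,0,0],[0,0,0],[0,0,-0.005],[0,0,-0.015],[0,0,-0.03],[0,0.01,-0.03],[0,0.02,-0.02],[0,0.01,0],[0,0,0],[0,0,0],[0,0,0]], "turn": [[0,0,0],[0,0,0],[0,0,0],[0,0,0],[0,0,0],[0,0,0],[0,0,0],[0,0,0],[0,0,0],[0,0,0],[0,0,0],[0,0,0]], "hand": [0,0,0,0,0,0,0,0,0,0,0,0]}}

```text
clock: 9.38
tool_pos: [573.8, -223.0, 187.4]
tool_rot: [1.0, 0.0, -0.001, -0.001]
force: [0.3, 0.4, 0.3]
gripper_width: 85.7
```

Run:
```python
from h import *
im,c,s=wsnap('w8')
x,v,a=fitsq(im,'wrist',c,(575,-184),8); print('plate',x,v,a)
x2,v2=fitpts(im,'wrist',c,circs((30,38),(17,38)),(575,-184),6,.5); print('bearing',x2,v2); b=balls(im,c,x2,38); print(b)
draw(im,'wrist',c,[square(50,18,a)(*x),circs((30,38),(17,38))(*b[0])],'fit8')
x3,v=fitpts(im,'wrist',c,circs((22,28),(12,70)),(594,-308),14); print('pinion',x3,v)
```

```text
t 9.3833 tcp [ 573.8 -223.   187.4] phi 0.01 qv 0.0085 w 85.7 F [0.3 0.4 0.3] tilt 0.14
plate [ 576.06102119 -182.72075742] 96.84444427490234 0.0700000000000002
bearing [ 575.19495812 -184.47902839] 81.07711029052734
(array([ 575.64594893, -184.10539053]), np.float64(23.507772930828413), np.int64(10), 10)
pinion [ 591.13855146 -297.76286355] 122.44376373291016
```

View pics/fit8.png

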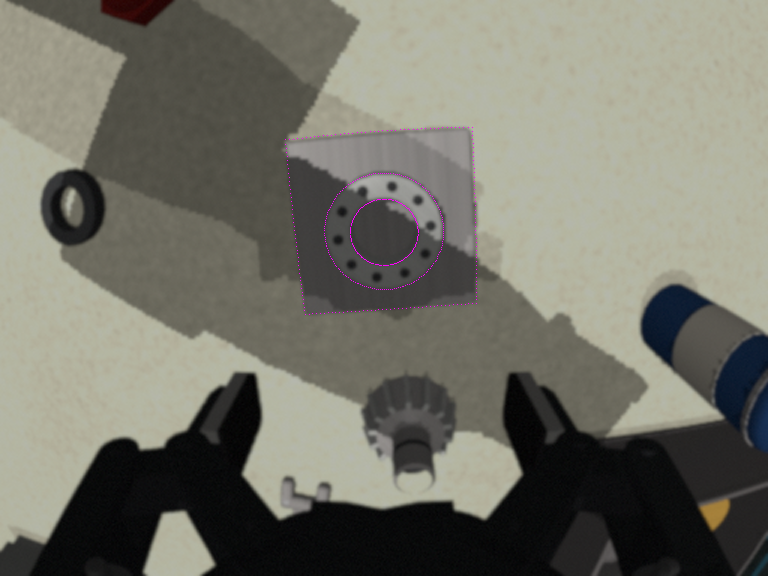

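Run:
```python
from h import *
for cam in ['scene','top']:
    im,c=snap(cam,cam+'3')
    b,v2=fitpts(im,cam,c,circs((30,38),(17,38)),(575,-184),6,.5)
    x,v,a=fitsq(im,cam,c,(575,-184),8); print(cam,'plate',x,v,a,'bearing',b,v2)
    draw(im,cam,c,[square(50,18,a)(*x),circs((30,38),(17,38))(*b)],'t',4)
    t=cv2.imread('pics/t.png'); u=(proj(cam,c,[[575,-184,18]])[0]*4).astype(int); cv2.imwrite(f'pics/fit9{cam}.png',t[u[1]-150:u[1]+150,u[0]-200:u[0]+200])
```

```text
scene plate [ 578.60011948 -158.33060508] 162.80894470214844 -0.11999999999999997 bearing [ 573.7703127  -186.43554462] 122.53680419921875
top plate [ 576.89582353 -178.72236213] 129.9580535888672 0.0700000000000002 bearing [ 573.58840539 -184.65762048] 103.53955078125
```

View pics/fit9scene.png

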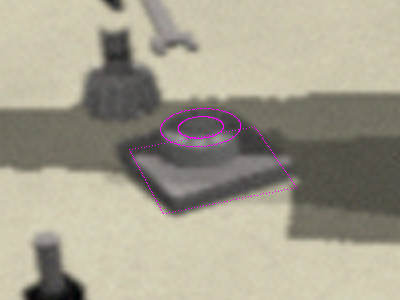

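View pics/fit9top.png

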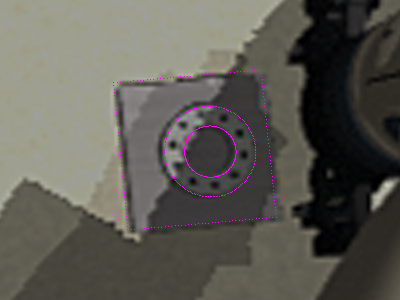

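```bash
cat >> h.py <<'E'
def edges_sq(im,cam,c,x0,yaw,z=18,h=50,w=6):
    G=cv2.GaussianBlur(100*np.log(im.astype(np.float32)+15),(0,0),.8)
    out={}
    ex=np.array([np.cos(yaw),np.sin(yaw)]); ey=np.array([-np.sin(yaw),np.cos(yaw)]); o=np.arange(-w,w+.01,.25)
    for n,a,b in [('+x',ex,ey),('-x',-ex,ey),('+y',ey,ex),('-y',-ey,ex)]:
        L=[]
        for t in np.linspace(-42,42,43):
            P=np.array(x0)+a*(h+o)[:,None]+b*t; q=proj(cam,c,np.c_[P,np.full(len(o),z)])
            pr=np.stack([map_coordinates(G[:,:,k],[q[:,1],q[:,0]],order=1) for k in range(3)],1)
            g=np.linalg.norm(np.gradient(pr,axis=0),axis=1); 
            if g.max()>4: L.append(o[g.argmax()])
        out[n]=(np.round(np.percentile(L,[25,50,75]),2),len(L)) if L else None
    return out
E
python3 - <<'E'
from h import *
for n in ['w6','w8']:
    im=cv2.imread(f'pics/{n}.png')[:,:,::-1]; c=np.load(f'pics/{n}.npy',allow_pickle=True).item()
    print(n,edges_sq(im,'wrist',c,(576,-183),.07))
E
```

```text
w6 {'+x': (array([-0.5 ,  0.  ,  0.25]), 40), '-x': (array([-4.25, -0.5 , -0.5 ]), 13), '+y': (array([-1.56, -1.12,  0.06]), 16), '-y': None}
w8 {'+x': (array([-0.5 ,  0.  ,  0.75]), 40), '-x': (array([-0.25, -0.25,  0.  ]), 9), '+y': (array([-0.25,  0.25,  0.38]), 35), '-y': (array([-0.5 , -0.25,  0.  ]), 19)}
```

>>> {"name": "carry_out", "arguments": {"slide": [[-0.004,-0.015,0],[-0.008,-0.03,0],[-0.01,-0.038,0],[-0.01,-0.038,0],[-0.01,-0.038,0],[-0.01,-0.038,0],[-0.01,-0.038,0],[-0.01,-0.038,0],[-0.01,-0.038,0],[-0.01,-0.038,0],[-0.01,-0.038,0],[-0.01,-0.038,0],[-0.01,-0.038,0],[-0.01,-0.038,0],[-0.01,-0.038,0],[-0.008,-0.028,0],[0,0,0],[0,0,0],[0,0,0],[0,0,0]], "turn": [[0,0,0],[0,0,0],[0,0,0],[0,0,0],[0,0,0],[0,0,0],[0,0,0],[0,0,0],[0,0,0],[0,0,0],[0,0,0],[0,0,0],[0,0,0],[0,0,0],[0,0,0],[0,0,0],[0,0,0],[0,0,0],[0,0,0],[0,0,0]], "hand": [0,0,0,0,0,0,0,0,0,0,0,0,0,0,0,0,0,0,0,0]}}

```text
clock: 11.2
tool_pos: [424.0, 342.6, 188.6]
tool_rot: [1.0, -0.0, -0.0, 0.0]
force: [-0.3, -0.3, 0.0]
gripper_width: 85.1
```

Run:
```python
from h import *
im,c,s=wsnap('w9')
x2,v2=fitpts(im,'wrist',c,circs((26,14),(15,14)),(424,344),8,.5); print('ring',x2,v2)
x3,v=fitpts(im,'wrist',c,circs((36,8),(20,40)),(608,343),14); print('flange',x3,v)
S=[circs((26,14),(15,14))(*x2),circs((36,8),(20,40))(*x3)]
draw(im,'wrist',c,S,'fit10')
```

```text
t 11.2 tcp [424.  342.6 188.6] phi -0.02 qv 0.0155 w 85.1 F [-0.3 -0.3  0. ] tilt 0.03
ring [425.83953052 345.2064492 ] 162.3626251220703
flange [609.23053294 342.99396707] 184.3990020751953
```

View pics/fit10.png

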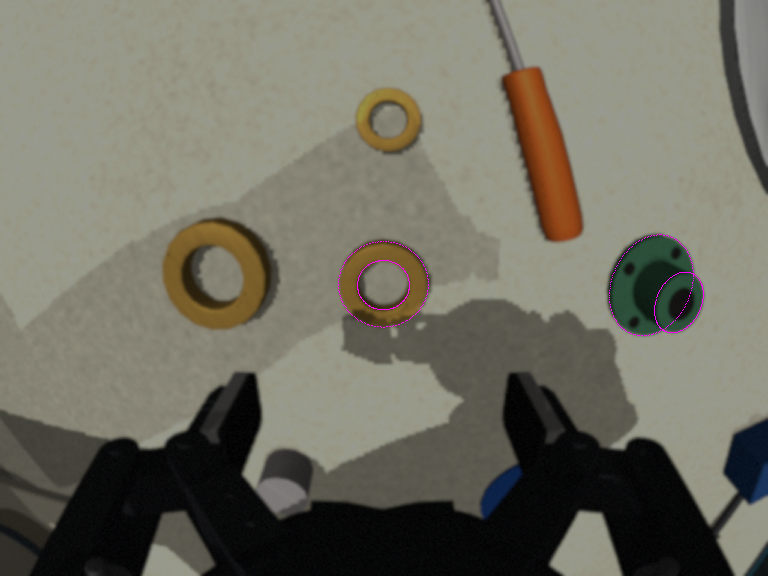

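>>> {"name": "carry_out", "arguments": {"slide": [[0.0012,-0.0024,0.02],[0,0,0.03],[0,0,0.03],[0,0,0.02],[0,0,0.01],[0,0,0.003],[0,0,0],[0,0,0],[0,0,0],[0,0,0],[0,0,0],[0,0,0],[0,0,0]], "turn": [[0,0,0],[0,0,0],[0,0,0],[0,0,0],[0,0,0],[0,0,0],[0,0,0],[0,0,0],[0,0,0],[0,0,0],[0,0,0],[0,0,0],[0,0,0]], "hand": [0,0,0,0,0,0,0,0,255,255,255,255,255]}}

```text
clock: 12.33
tool_pos: [425.7, 346.0, 77.4]
tool_rot: [1.0, 0.0, 0.001, -0.0]
force: [-2.6, -2.8, 14.0]
gripper_width: 48.6
```

Run:
```python
from h import *
im,c,s=wsnap('w10')
x2,v2=fitpts(im,'wrist',c,circs((26,14),(15,14)),s['tool_pos'][:2],5,.5); print('ring',x2,x2-s['tool_pos'][:2],v2)
draw(im,'wrist',c,[circs((26,14),(15,14))(*x2)],'fit11')
```

```text
t 12.3333 tcp [425.7 346.   77.4] phi 0.04 qv 0.001 w 48.6 F [-2.6 -2.8 14. ] tilt 0.12
ring [426.81018667 344.84445974] [ 1.14091918 -1.12608457] 143.99859619140625
```

View pics/fit11.png

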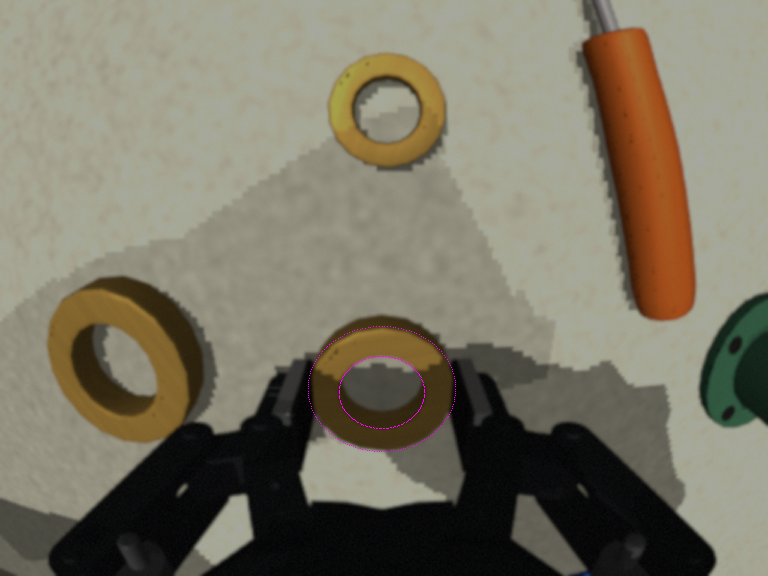

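>>> {"name": "carry_out", "arguments": {"slide": [[0,0,-0.004],[0,0,-0.015],[0,0,-0.03],[0,0.01,-0.03],[0.004,0.02,-0.025],[0.01,0.036,-0.006],[0.01,0.037,0],[0.01,0.037,0],[0.01,0.037,0],[0.01,0.037,0],[0.01,0.037,0],[0.01,0.037,0],[0.01,0.037,0],[0.01,0.037,0],[0.01,0.037,0],[0.01,0.037,0],[0.01,0.037,0],[0.01,0.03,0],[0.01,0.017,0],[0,0,0]], "turn": [[0,0,0],[0,0,0],[0,0,0],[0,0,0],[0,0,0],[0,0,0],[0,0,0],[0,0,0],[0,0,0],[0,0,0],[0,0,0],[0,0,0],[0,0,0],[0,0,0],[0,0,0],[0,0,0],[0,0,0],[0,0,0],[0,0,0],[0,0,0]], "hand": [255,255,255,255,255,255,255,255,255,255,255,255,255,255,255,255,255,255,255,255]}}

```text
clock: 14.05
tool_pos: [570.8, -178.0, 185.4]
tool_rot: [1.0, -0.002, 0.0, 0.001]
force: [0.2, -0.7, -1.2]
gripper_width: 48.7
```

>>> {"name": "carry_out", "arguments": {"slide": [[0,0,0],[0,0,0],[0,0,0]], "turn": [[0,0,0],[0,0,0],[0,0,0]], "hand": [255,255,255]}}

```text
clock: 14.3
tool_pos: [569.1, -173.1, 185.8]
tool_rot: [1.0, 0.001, -0.0, -0.0]
force: [-0.6, 1.0, -2.0]
gripper_width: 48.4
```

Run:
```python
from h import *
im,c,s=wsnap('w11'); zt=s['tool_pos'][2]
z=zt-77.4+14
x2,v2=fitpts(im,'wrist',c,circs((26,z),(15,z)),s['tool_pos'][:2],5,.5); print('ring',x2-s['tool_pos'][:2],v2)
draw(im,'wrist',c,[circs((26,z),(15,z))(*x2)],'fit12')
```

```text
t 14.3 tcp [ 569.1 -173.1  185.8] phi 0.07 qv 0.0047 w 48.4 F [-0.6  1.  -2. ] tilt 0.03
ring [ 1.07510879 -0.58949058] 137.44239807128906
```

View pics/fit12.png

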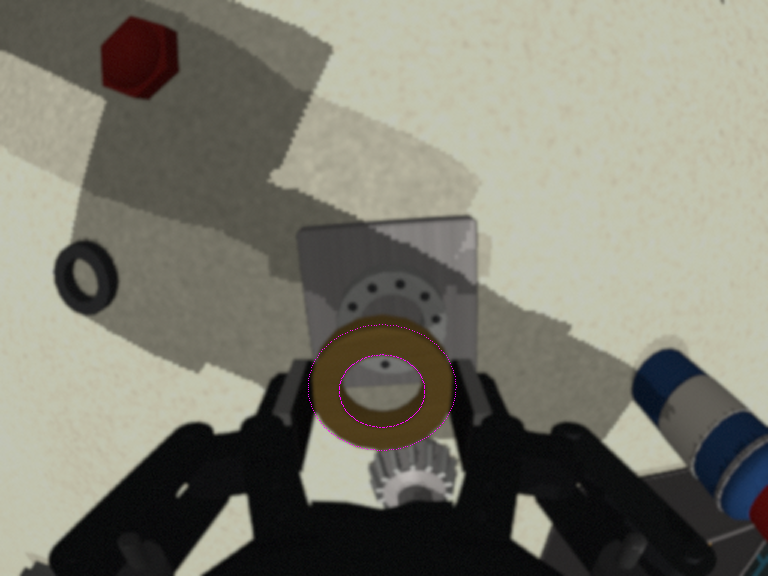

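>>> {"name": "carry_out", "arguments": {"slide": [[0.0054,0.0101,0.01],[0,0,0.02],[0,0,0.02],[0,0,0.01],[0,0,0.004],[0,0,0],[0,0,0],[0,0,0],[0,0,0]], "turn": [[0,0,0],[0,0,0],[0,0,0],[0,0,0],[0,0,0],[0,0,0],[0,0,0],[0,0,0],[0,0,0]], "hand": [255,255,255,255,255,255,255,255,255]}}

```text
clock: 15.1
tool_pos: [575.3, -184.5, 122.7]
tool_rot: [1.0, 0.0, 0.001, 0.0]
force: [0.4, -0.0, -0.6]
gripper_width: 48.4
```

>>> {"name": "carry_out", "arguments": {"slide": [[-0.0007,-0.0012,0.002],[0,0,0.002],[0,0,0.0015],[0,0,0],[0,0,0],[0,0,0]], "turn": [[0,0,0],[0,0,0],[0,0,0],[0,0,0],[0,0,0],[0,0,0]], "hand": [255,255,255,255,255,255]}}

```text
clock: 15.6
tool_pos: [574.2, -183.2, 116.2]
tool_rot: [1.0, 0.0, -0.0, -0.0]
force: [0.4, 0.0, -1.5]
gripper_width: 48.5
```

>>> {"name": "carry_out", "arguments": {"slide": [[0.0003,0,0.0007],[0,0,0.0003],[0,0,0],[0,0,0]], "turn": [[0,0,0],[0,0,0],[0,0,0],[0,0,0]], "hand": [255,255,255,255]}}

```text
clock: 15.93
tool_pos: [574.6, -183.2, 115.5]
tool_rot: [1.0, 0.0, 0.0, 0.0]
force: [-1.5, -0.7, 3.6]
gripper_width: 48.5
```

Contact; release and look.

>>> {"name": "carry_out", "arguments": {"slide": [[0,0,0],[0,0,0],[0,0,0],[0,0,-0.005],[0,0,-0.015],[0,0,-0.03],[0,0.01,-0.03],[0,0.02,-0.01],[0,0.01,0],[0,0,0],[0,0,0],[0,0,0]], "turn": [[0,0,0],[0,0,0],[0,0,0],[0,0,0],[0,0,0],[0,0,0],[0,0,0],[0,0,0],[0,0,0],[0,0,0],[0,0,0],[0,0,0]], "hand": [0,0,0,0,0,0,0,0,0,0,0,0]}}

```text
clock: 16.93
tool_pos: [574.0, -222.5, 203.8]
tool_rot: [1.0, 0.0, -0.001, -0.001]
force: [0.1, 0.2, -0.4]
gripper_width: 85.3
```

Run:
```python
from h import *
im,c,s=wsnap('w12')
x,v,a=fitsq(im,'wrist',c,(575,-184),8); print('plate',x,v,a, edges_sq(im,'wrist',c,x,.07))
x2,v2=fitpts(im,'wrist',c,circs((30,38)),(575,-184),4,.5); print('bearing',x2,v2)
x3,v2=fitpts(im,'wrist',c,circs((26,52),(15,52)),(575,-184),4,.5); print('ring',x3,v2)
draw(im,'wrist',c,[square(50,18,a)(*x),circs((30,38))(*x2),circs((26,52),(15,52))(*x3)],'fit13')
```

```text
t 16.9333 tcp [ 574.  -222.5  203.8] phi 0.0 qv 0.0076 w 85.3 F [ 0.1  0.2 -0.4] tilt 0.15
plate [ 576.21931172 -182.78907514] 92.27174377441406 0.0700000000000002 {'+x': (array([-0.5 ,  0.  ,  0.69]), 42), '-x': (array([-0.5 ,  0.  ,  0.25]), 5), '+y': (array([-0.5,  0. ,  0.5]), 25), '-y': (array([-0.25,  0.  ,  0.25]), 19)}
bearing [ 579.25732671 -187.83067196] 90.39486694335938
ring [ 575.89717119 -184.03575689] 126.67528533935547
```

View pics/fit13.png

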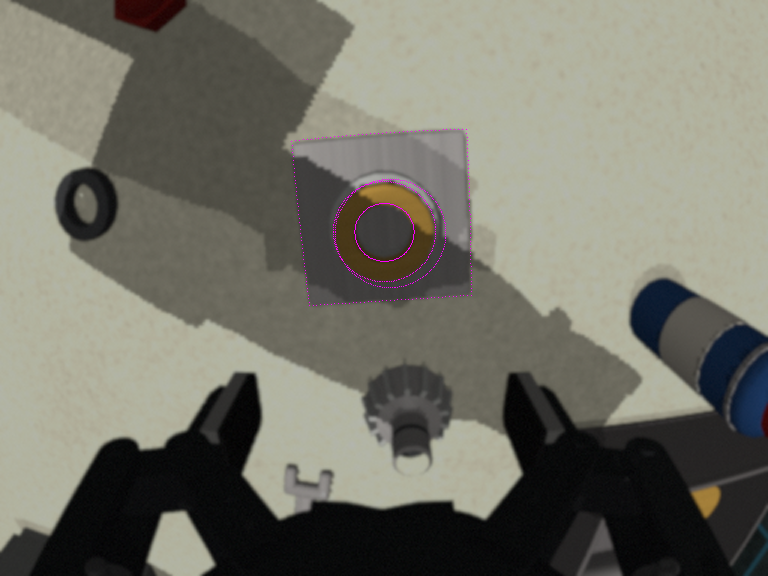

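>>> {"name": "carry_out", "arguments": {"slide": [[-0.001,-0.015,-0.002],[-0.002,-0.03,-0.002],[-0.003,-0.038,0],[-0.003,-0.038,0],[-0.003,-0.038,0],[-0.003,-0.038,0],[-0.003,-0.038,0],[-0.003,-0.038,0],[-0.003,-0.036,0],[-0.001,-0.03,0],[0,-0.017,0],[0,0,0],[0,0,0],[0,0,0],[0,0,0]], "turn": [[0,0,0],[0,0,0],[0,0,0],[0,0,0],[0,0,0],[0,0,0],[0,0,0],[0,0,0],[0,0,0],[0,0,0],[0,0,0],[0,0,0],[0,0,0],[0,0,0],[0,0,0]], "hand": [0,0,0,0,0,0,0,0,0,0,0,0,0,0,0]}}

```text
clock: 18.23
tool_pos: [549.3, 132.2, 209.0]
tool_rot: [1.0, -0.0, -0.0, 0.0]
force: [0.4, -0.9, -0.5]
gripper_width: 85.4
```

Run:
```python
from h import *
im,c,s=wsnap('w13')
x,v=fitpts(im,'wrist',c,circs((45,3)),(549,155),8,.5); print('mat',x,v)
x3,v=fitpts(im,'wrist',c,circs((36,8),(20,40)),(608,343),8); print('flange',x3,v)
draw(im,'wrist',c,[circs((45,3))(*x),circs((36,8),(20,40))(*x3)],'fit14')
```

```text
t 18.2333 tcp [549.3 132.2 209. ] phi -0.03 qv 0.0102 w 85.4 F [ 0.4 -0.9 -0.5] tilt 0.03
mat [550.40683544 155.7030394 ] 188.8675537109375
flange [609.97313442 339.03405647] 17.349584579467773
```

View pics/fit14.png

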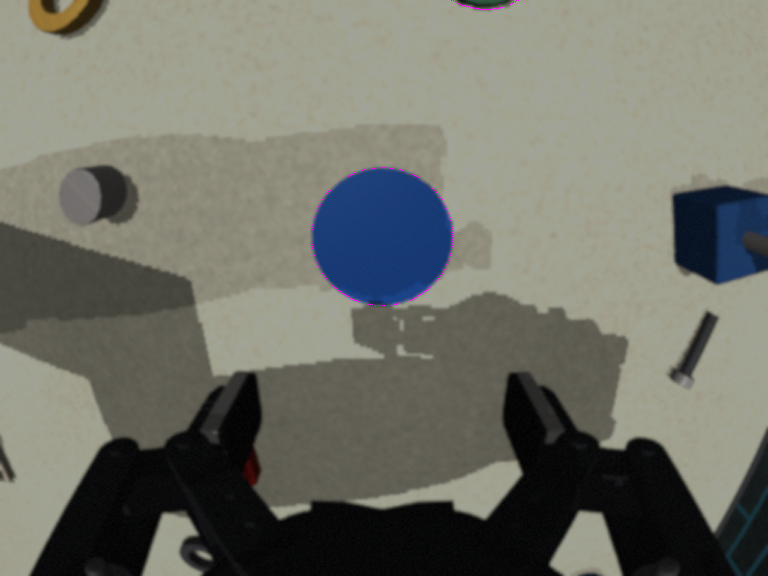

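>>> {"name": "carry_out", "arguments": {"slide": [[0.005,-0.015,0.003],[0.01,-0.032,0.005],[0.01,-0.036,0.005],[0.01,-0.036,0.005],[0.01,-0.036,0],[0.009,-0.033,0],[0.005,-0.018,0],[0,-0.003,0],[0,0,0],[0,0,0],[0,0,0]], "turn": [[0,0,0],[0,0,0],[0,0,0],[0,0,0],[0,0,0],[0,0,0],[0,0,0],[0,0,0],[0,0,0],[0,0,0],[0,0,0]], "hand": [0,0,0,0,0,0,0,0,0,0,0]}}

```text
clock: 19.2
tool_pos: [608.5, 340.3, 191.3]
tool_rot: [1.0, -0.001, -0.0, 0.0]
force: [-0.2, -0.4, 0.6]
gripper_width: 85.4
```

Run:
```python
from h import *
im,c,s=wsnap('w14')
x3,v=fitpts(im,'wrist',c,circs((36,8)),(608,343),8,.5); print('flange',x3,v)
x4,v=fitpts(im,'wrist',c,circs((20,40)),(608,343),8,.5); print('boss',x4,v)
draw(im,'wrist',c,[circs((36,8))(*x3),circs((20,40))(*x4)],'fit15')
```

```text
t 19.2 tcp [608.5 340.3 191.3] phi -0.08 qv 0.006 w 85.4 F [-0.2 -0.4  0.6] tilt 0.02
flange [610.5917465  342.81791263] 222.26614379882812
boss [610.01300723 341.7883699 ] 150.98834228515625
```

View pics/fit15.png

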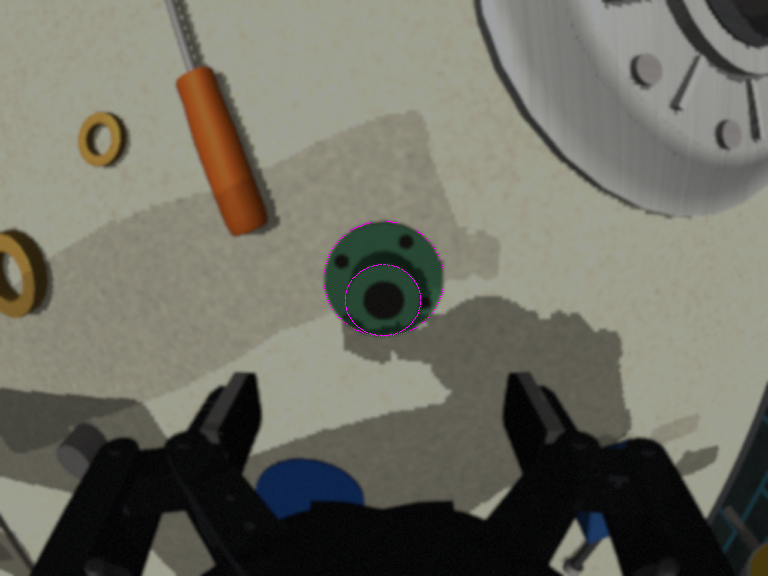

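Run:
```python
from h import *
c=np.load('pics/w14.npy',allow_pickle=True).item()
for z in (0,40,80): print(z,unproj('wrist',c,[(320,0),(350,70),(390,115),(427,133),(466,143)],z).round(0).tolist())
ct=eyes.get_calibration('top')
for z in (0,40,80): print(z,unproj('top',ct,[(75,102),(118,135),(126,100),(97,148)],z).round(0).tolist())
```

```text
0 [[667.0, 513.0], [695.0, 450.0], [736.0, 411.0], [780.0, 397.0], [835.0, 391.0]]
40 [[658.0, 500.0], [682.0, 446.0], [717.0, 413.0], [754.0, 401.0], [801.0, 396.0]]
80 [[650.0, 486.0], [669.0, 441.0], [698.0, 415.0], [728.0, 405.0], [766.0, 400.0]]
0 [[804.0, 536.0], [709.0, 416.0], [807.0, 394.0], [674.0, 474.0]]
40 [[791.0, 516.0], [700.0, 400.0], [795.0, 380.0], [666.0, 456.0]]
80 [[779.0, 496.0], [691.0, 385.0], [782.0, 365.0], [659.0, 439.0]]
```

>>> {"name": "carry_out", "arguments": {"slide": [[0.0007,-0.0026,0.015],[0,0,0.03],[0,0,0.03],[0,0,0.018],[0,0,0.009],[0,0,0],[0,0,0],[0,0,0],[0,0,0],[0,0,0],[0,0,0],[0,0,0],[0,0,0]], "turn": [[0,0,0],[0,0,0],[0,0,0],[0,0,0],[0,0,0],[0,0,0],[0,0,0],[0,0,0],[0,0,0],[0,0,0],[0,0,0],[0,0,0],[0,0,0]], "hand": [0,0,0,0,0,0,0,255,255,255,255,255,255]}}

```text
clock: 20.33
tool_pos: [609.3, 344.7, 90.6]
tool_rot: [1.0, 0.0, 0.001, -0.0]
force: [-1.4, -0.8, 5.9]
gripper_width: 38.1
```

Run:
```python
from h import *
im,c,s=wsnap('w15')
x4,v=fitpts(im,'wrist',c,circs((20,40)),s['tool_pos'][:2],5,.5); print('boss',x4-s['tool_pos'][:2],v)
x3,v=fitpts(im,'wrist',c,circs((36,8)),s['tool_pos'][:2],5,.5); print('disc',x3-s['tool_pos'][:2],v)
draw(im,'wrist',c,[circs((36,8))(*x3),circs((20,40))(*x4)],'fit16')
```

```text
t 20.3333 tcp [609.3 344.7  90.6] phi 0.02 qv 0.0014 w 38.1 F [-1.4 -0.8  5.9] tilt 0.1
boss [ 1.22517021 -2.21427197] 188.0582733154297
disc [ 1.17840759 -1.56817256] 160.41038513183594
```

View pics/fit16.png

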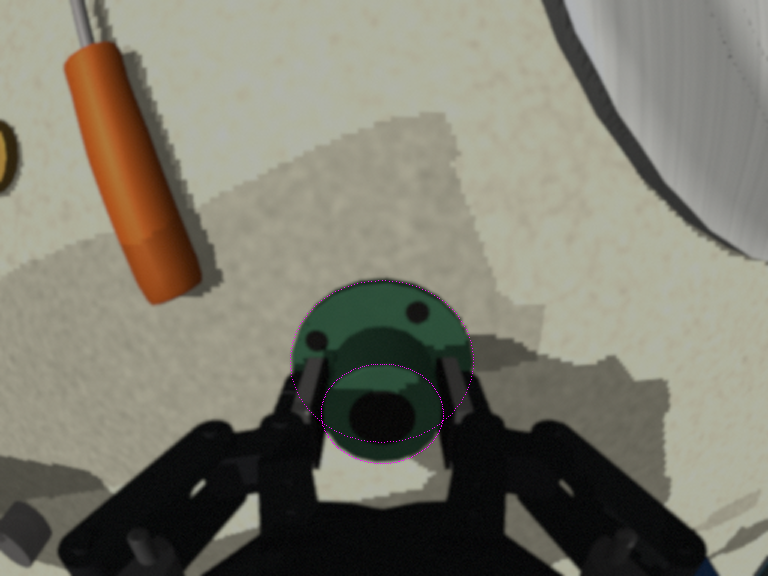

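>>> {"name": "carry_out", "arguments": {"slide": [[0,0,-0.005],[0,0,-0.02],[0,0,-0.03],[-0.003,0.01,-0.015],[-0.01,0.03,0],[-0.01,0.032,0],[-0.01,0.032,0],[-0.01,0.032,0],[-0.01,0.03,0],[-0.0071,0.0213,0],[0,0,0],[0,0,0],[0,0,0],[0,0,0]], "turn": [[0,0,0],[0,0,0],[0,0,0],[0,0,0],[0,0,0],[0,0,0],[0,0,0],[0,0,0],[0,0,0],[0,0,0],[0,0,0],[0,0,0],[0,0,0],[0,0,0]], "hand": [255,255,255,255,255,255,255,255,255,255,255,255,255,255]}}

```text
clock: 21.55
tool_pos: [549.2, 157.6, 159.2]
tool_rot: [1.0, 0.0, 0.0, -0.0]
force: [0.5, -0.4, -5.0]
gripper_width: 38.2
```

Run:
```python
from h import *
im,c,s=wsnap('w16'); z=s['tool_pos'][2]-90.6
x3,v=fitpts(im,'wrist',c,circs((36,8+z)),s['tool_pos'][:2],5,.5); print('disc',x3-s['tool_pos'][:2],v)
```

```text
t 21.55 tcp [549.2 157.6 159.2] phi 0.04 qv 0.009 w 38.2 F [ 0.5 -0.4 -5. ] tilt 0.02
disc [ 1.05384489 -2.53060526] 144.759521484375
```

>>> {"name": "carry_out", "arguments": {"slide": [[0,0,0.015],[0,0,0.025],[0,0,0.015],[0,0,0.006],[0,0,0.002],[0,0,0],[0,0,0],[0,0,0],[0,0,0]], "turn": [[0,0,0],[0,0,0],[0,0,0],[0,0,0],[0,0,0],[0,0,0],[0,0,0],[0,0,0],[0,0,0]], "hand": [255,255,255,255,255,255,255,255,255]}}

```text
clock: 22.35
tool_pos: [549.5, 157.3, 97.1]
tool_rot: [1.0, 0.0, 0.001, -0.0]
force: [-0.8, -0.8, -4.8]
gripper_width: 38.3
```

>>> {"name": "carry_out", "arguments": {"slide": [[0,0,0.0015],[0,0,0.0012],[0,0,0.0006],[0,0,0],[0,0,0],[0,0,0]], "turn": [[0,0,0],[0,0,0],[0,0,0],[0,0,0],[0,0,0],[0,0,0]], "hand": [255,255,255,255,255,255]}}

```text
clock: 22.85
tool_pos: [549.1, 157.1, 93.5]
tool_rot: [1.0, 0.0, 0.0, -0.0]
force: [-3.6, 0.1, 6.8]
gripper_width: 38.1
```

>>> {"name": "carry_out", "arguments": {"slide": [[0,0,0],[0,0,0],[0,0,0],[0,0,-0.005],[0,0,-0.015],[0,0,-0.03],[0,0.01,-0.03],[0,0.01,-0.02],[0,0,0],[0,0,0],[0,0,0]], "turn": [[0,0,0],[0,0,0],[0,0,0],[0,0,0],[0,0,0],[0,0,0],[0,0,0],[0,0,0],[0,0,0],[0,0,0],[0,0,0]], "hand": [0,0,0,0,0,0,0,0,0,0,0]}}

```text
clock: 23.77
tool_pos: [548.8, 137.2, 192.5]
tool_rot: [1.0, -0.0, -0.0, -0.0]
force: [0.4, -0.0, 0.1]
gripper_width: 85.3
```

Run:
```python
from h import *
im,c,s=wsnap('w17')
x,v=fitpts(im,'wrist',c,circs((45,3)),(550.4,155.7),4,.5); print('mat',x,v)
x3,v=fitpts(im,'wrist',c,circs((36,11)),(550.4,155.7),4,.5); print('disc',x3,v)
draw(im,'wrist',c,[circs((45,3))(*x),circs((36,11))(*x3)],'fit17')
```

```text
t 23.7667 tcp [548.8 137.2 192.5] phi -0.0 qv 0.0158 w 85.3 F [ 0.4 -0.   0.1] tilt 0.02
mat [550.2318899  155.72727093] 193.3079376220703
disc [550.34925468 154.94179381] 147.92361450195312
```

View pics/fit17.png

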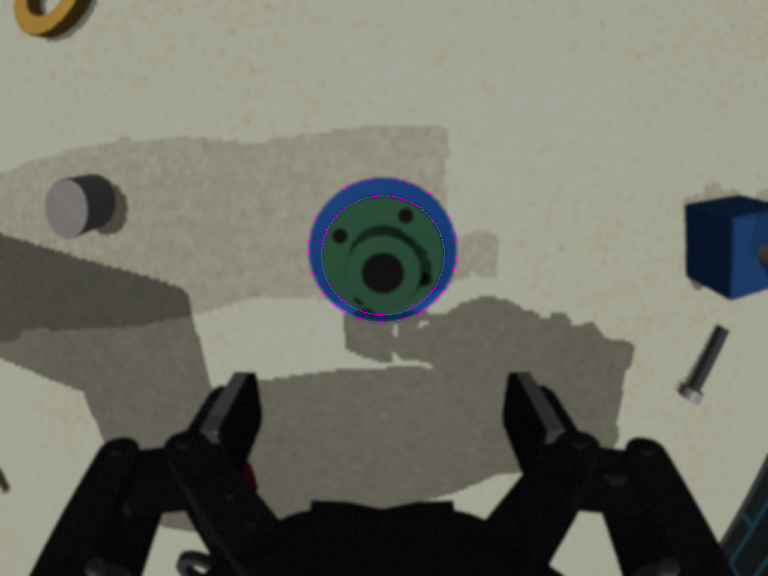

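>>> {"name": "carry_out", "arguments": {"slide": [[0.002,0.015,-0.003],[0.003,0.03,-0.003],[0.004,0.038,0],[0.004,0.038,0],[0.004,0.038,0],[0.004,0.038,0],[0.004,0.038,0],[0.004,0.038,0],[0.004,0.038,0],[0.004,0.038,0],[0.004,0.038,0],[0.004,0.035,0],[0,0.015,0],[0,0,0],[0,0,0],[0,0,0],[0,0,0]], "turn": [[0,0,0],[0,0,0],[0,0,0],[0,0,0],[0,0,0],[0,0,0],[0,0,0],[0,0,0],[0,0,0],[0,0,0],[0,0,0],[0,0,0],[0,0,0],[0,0,0],[0,0,0],[0,0,0],[0,0,0]], "hand": [0,0,0,0,0,0,0,0,0,0,0,0,0,0,0,0,0]}}

```text
clock: 25.23
tool_pos: [594.2, -298.3, 198.7]
tool_rot: [1.0, 0.001, -0.0, -0.0]
force: [-0.1, 0.0, -0.1]
gripper_width: 85.4
```

Run:
```python
from h import *
im,c,s=wsnap('w18')
for r,z in [(12,70),(22,28),(30,0)]:
    x,v=fitpts(im,'wrist',c,circs((r,z)),(594,-308),10,.5); print(r,x,v)
x,v=fitpts(im,'wrist',c,circs((12,70),(22,28),(30,0)),(594,-308),12,.5); print('all',x,v)
draw(im,'wrist',c,[circs((12,70),(22,28),(30,0))(*x)],'fit18')
```

```text
t 25.2333 tcp [ 594.2 -298.3  198.7] phi 0.1 qv 0.0058 w 85.4 F [-0.1  0.  -0.1] tilt 0.05
12 [ 593.09646698 -306.21297095] 143.20997619628906
22 [ 593.18782895 -316.25609611] 90.6069107055664
30 [ 593.11732146 -316.54602307] 86.7230224609375
all [ 591.89061351 -318.92743094] 85.81763458251953
```

View pics/fit18.png

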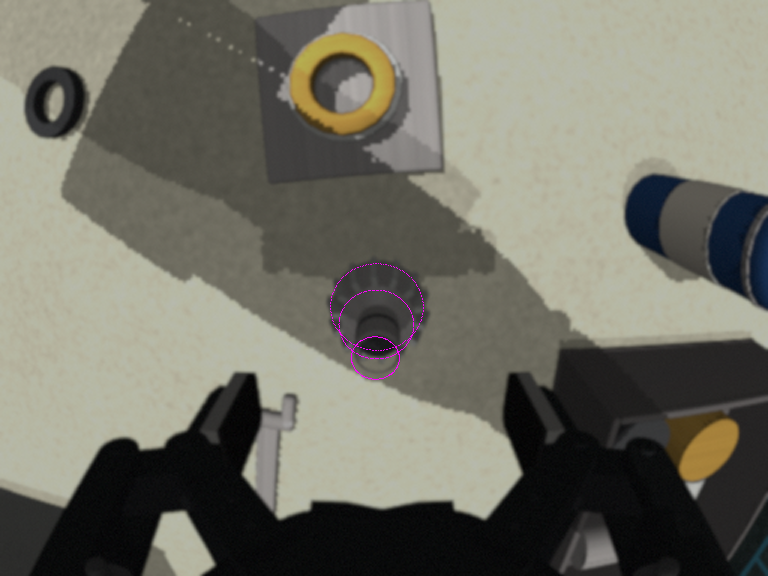

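Run:
```python
from h import *
im=cv2.imread('pics/w18.png')[:,:,::-1]; c=np.load('pics/w18.npy',allow_pickle=True).item()
draw(im,'wrist',c,[circ(12,70)(593.1,-306.2),circ(30,2)(593.1,-306.2),circ(22,28)(593.1,-306.2)],'t',6)
t=cv2.convertScaleAbs(cv2.imread('pics/t.png')[950:1600,1150:1950],alpha=1.7); cv2.imwrite('pics/fit19.png',t[:600])
for z in (0,60): print(z,unproj('wrist',c,[(373,233),(373,233)],z)[0], unproj('top',eyes.get_calibration('top'),[(394,125)],z))
print('wrench',unproj('wrist',c,[(193,265),(180,275)],5))
```

```text
0 [ 722.02665518 -350.96329205] [[ 724.34452028 -348.79395594]]
60 [ 693.70473112 -320.86526382] [[ 709.99649023 -326.03612239]]
wrench [[ 530.61828725 -385.33374046]
 [ 514.70592198 -399.10791986]]
```

View pics/fit19.png

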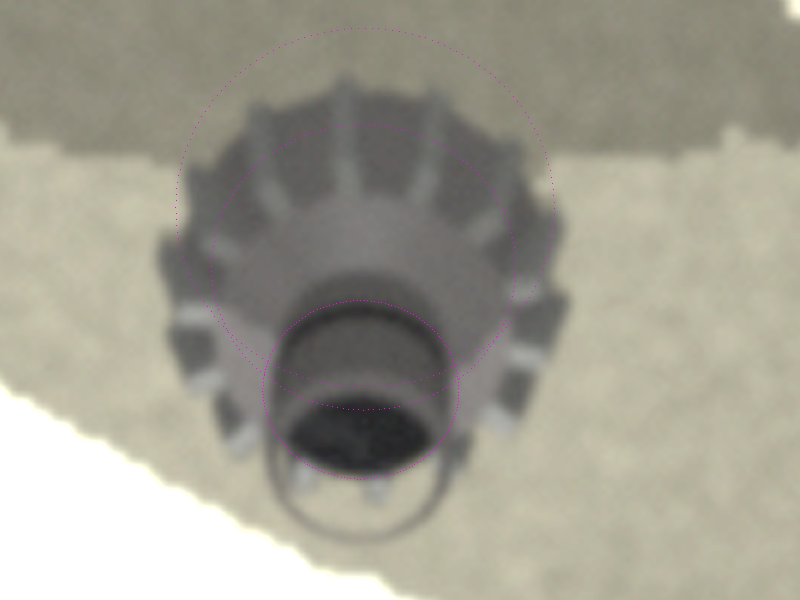

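Run:
```python
from h import *
im=cv2.imread('pics/w18.png')[:,:,::-1]; c=np.load('pics/w18.npy',allow_pickle=True).item()
uv=lambda X,Y:((X+1150)/6-.5,(Y+950)/6-.5)
print('top centre',unproj('wrist',c,[uv(362,460)],70))
print('foot',unproj('wrist',c,[uv(364,285)],4))
for y in (-313,-315,-317):
    pass
x,v=fitpts(im,'wrist',c,circs((12,70)),(593,-315),4,.5); print(x,v)
y=x
draw(im,'wrist',c,[circ(12,70)(*y),circ(30,2)(*y),circ(22,28)(*y)],'t',6)
t=cv2.convertScaleAbs(cv2.imread('pics/t.png')[950:1600,1150:1950],alpha=1.7); cv2.imwrite('pics/fit20.png',t[:600])
```

```text
top centre [[ 593.2284525  -315.52449028]]
foot [[ 592.96005051 -317.44606245]]
[ 592.14520485 -319.57827979] 115.97010803222656
```

View pics/fit20.png

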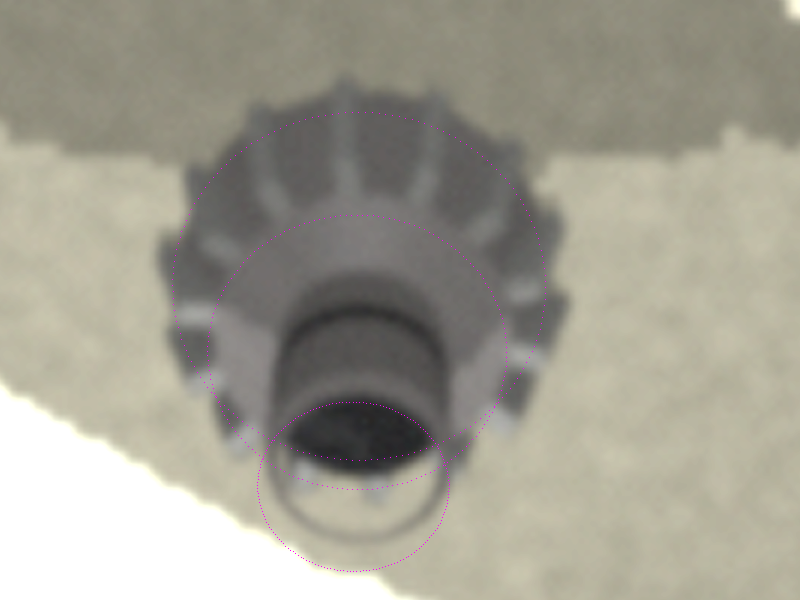

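>>> {"name": "carry_out", "arguments": {"slide": [[-0.0021,0.0173,0],[0,0,0.015],[0,0,0.025],[0,0,0.025],[0,0,0.015],[0,0,0.006],[0,0,0],[0,0,0],[0,0,0]], "turn": [[0,0,0],[0,0,0],[0,0,0],[0,0,0],[0,0,0],[0,0,0],[0,0,0],[0,0,0],[0,0,0]], "hand": [0,0,0,0,0,0,0,0,0]}}

```text
clock: 26.03
tool_pos: [592.6, -317.4, 114.4]
tool_rot: [1.0, 0.0, 0.001, 0.001]
force: [0.3, -0.1, 0.4]
gripper_width: 85.5
```

Run:
```python
from h import *
im,c,s=wsnap('w19')
x,v=fitpts(im,'wrist',c,circs((12,70)),(593,-316),4,.5); print(x,v)
draw(im,'wrist',c,[circ(12,70)(593.1,-315.8),circ(22,28)(593.1,-315.8),circ(30,2)(593.1,-315.8)],'fit21')
```

```text
t 26.0333 tcp [ 592.6 -317.4  114.4] phi 0.03 qv 0.0049 w 85.5 F [ 0.3 -0.1  0.4] tilt 0.12
[ 593.2721588  -318.79890721] 97.48186492919922
```

View pics/fit21.png

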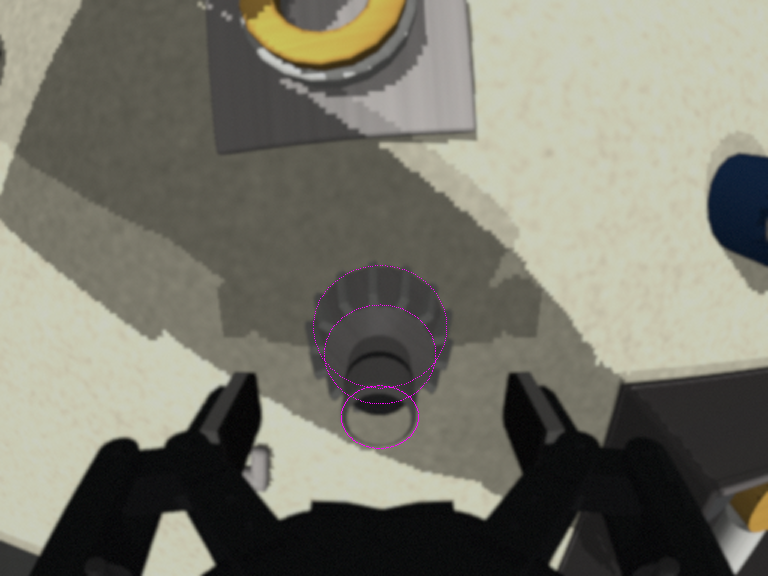

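>>> {"name": "carry_out", "arguments": {"slide": [[-0.0005,-0.0015,0.001],[0,0,0],[0,0,0],[0,0,0],[0,0,0],[0,0,0],[0,0,0],[0,0,0],[0,0,0],[0,0,0]], "turn": [[0,0,0],[0,0,0],[0,0,0],[0,0,0],[0,0,0],[0,0,0],[0,0,0],[0,0,0],[0,0,0],[0,0,0]], "hand": [0,0,255,255,255,255,255,255,255,255]}}

```text
clock: 26.92
tool_pos: [591.7, -315.7, 112.1]
tool_rot: [1.0, 0.0, 0.0, 0.0]
force: [1.4, -0.9, 2.2]
gripper_width: 22.1
```

Run:
```python
from h import *
im,c,s=wsnap('w20'); p=s['tool_pos']
x,v=fitpts(im,'wrist',c,circs((12,70)),(593,-316),3,.25); print(x,x-p[:2],v)
x,v=fitpts(im,'wrist',c,circs((12,70),(22,28)),(593,-316),3,.25); print(x,x-p[:2],v)
draw(im,'wrist',c,[circ(12,70)(*x),circ(22,28)(*x)],'fit22')
```

```text
t 26.9167 tcp [ 591.7 -315.7  112.1] phi 0.02 qv 0.0008 w 22.1 F [ 1.4 -0.9  2.2] tilt 0.03
[ 592.77067584 -315.44447742] [1.02377204 0.27267129] 124.01909637451172
[ 592.82871854 -315.5168172 ] [1.08181475 0.20033151] 97.09996032714844
```

View pics/fit22.png

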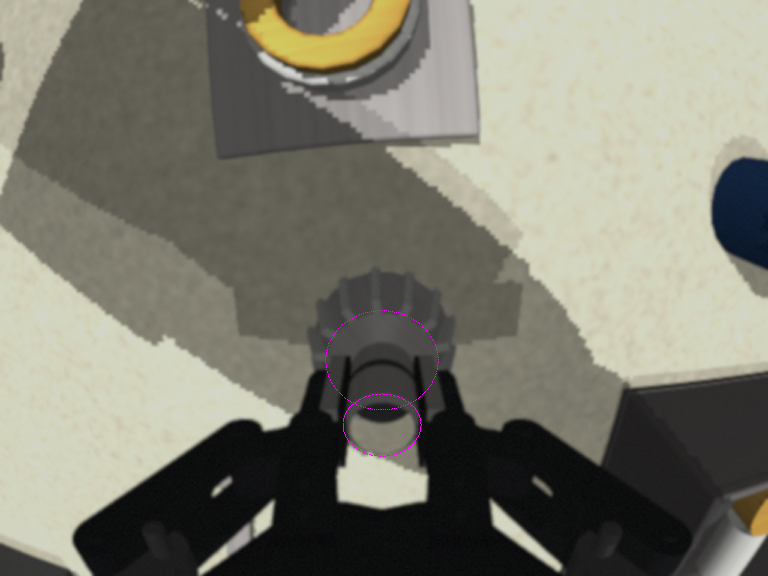

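>>> {"name": "carry_out", "arguments": {"slide": [[0,0,-0.005],[0,0,-0.02],[0,0,-0.03],[0,0,-0.025],[0,-0.005,-0.012],[-0.002,-0.02,0],[-0.003,-0.03,0],[-0.004,-0.036,0],[-0.004,-0.037,0],[-0.004,-0.037,0],[-0.004,-0.037,0],[-0.004,-0.036,0],[-0.003,-0.033,0],[-0.001,-0.02,0],[0,-0.01,0],[0,0,0],[0,0,0],[0,0,0],[0,0,0]], "turn": [[0,0,0],[0,0,0],[0,0,0],[0,0,0],[0,0,0],[0,0,0],[0,0,0],[0,0,0],[0,0,0],[0,0,0],[0,0,0],[0,0,0],[0,0,0],[0,0,0],[0,0,0],[0,0,0],[0,0,0],[0,0,0],[0,0,0]], "hand": [255,255,255,255,255,255,255,255,255,255,255,255,255,255,255,255,255,255,255]}}

```text
clock: 28.55
tool_pos: [562.6, -15.8, 203.6]
tool_rot: [1.0, -0.001, -0.0, 0.0]
force: [-0.5, 0.3, -5.0]
gripper_width: 22.0
```

Run:
```python
from h import *
im,c,s=wsnap('w21'); p=s['tool_pos']; d=p[2]-112.1
x,v=fitpts(im,'wrist',c,circs((12,70+d)),p[:2],3,.25); print(x-p[:2],v)
x,v=fitpts(im,'wrist',c,circs((30,2+d)),p[:2],4,.25); print(x-p[:2],v)
draw(im,'wrist',c,[circ(12,70+d)(*x),circ(30,2+d)(*x)],'fit23')
```

```text
t 28.55 tcp [562.6 -15.8 203.6] phi -0.07 qv 0.0037 w 22.0 F [-0.5  0.3 -5. ] tilt 0.02
[ 1.12974188 -3.61190582] 140.3142547607422
[ 0.50956256 -0.2918104 ] 93.52001190185547
```

View pics/fit23.png

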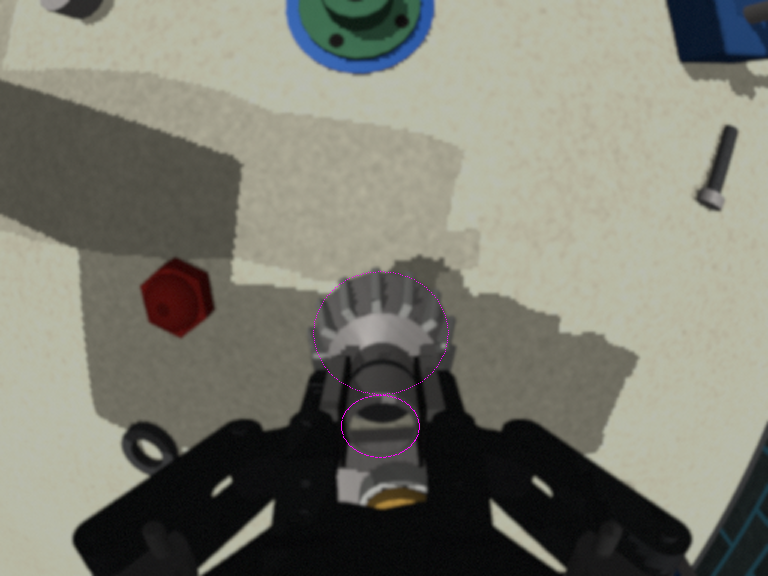

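>>> {"name": "carry_out", "arguments": {"slide": [[-0.0004,-0.0025,0.015],[0,0,0.03],[0,0,0.025],[0,0,0.01],[0,0,0.005],[0,0,0.002],[0,0,0],[0,0,0],[0,0,0],[0,0,0]], "turn": [[0,0,0],[0,0,0],[0,0,0],[0,0,0],[0,0,0],[0,0,0],[0,0,0],[0,0,0],[0,0,0],[0,0,0]], "hand": [255,255,255,255,255,255,255,255,255,255]}}

```text
clock: 29.43
tool_pos: [562.5, -12.2, 117.8]
tool_rot: [1.0, 0.0, 0.001, 0.0]
force: [-0.0, -0.9, -4.5]
gripper_width: 22.4
```

>>> {"name": "carry_out", "arguments": {"slide": [[-0.0003,0.001,0.0025],[0,0,0.0015],[0,0,0.001],[0,0,0],[0,0,0],[0,0,0]], "turn": [[0,0,0],[0,0,0],[0,0,0],[0,0,0],[0,0,0],[0,0,0]], "hand": [255,255,255,255,255,255]}}

```text
clock: 29.93
tool_pos: [561.7, -13.2, 112.0]
tool_rot: [1.0, 0.0, 0.0, 0.0]
force: [-2.4, 0.0, 1.1]
gripper_width: 22.5
```

>>> {"name": "carry_out", "arguments": {"slide": [[0,0,0],[0,0,0],[0,0,0],[0,0,0],[0,0,-0.01],[0,0,-0.02],[0,0,-0.03],[0,0,-0.03],[0,0.015,0],[0,0,0],[0,0,0],[0,0,0]], "turn": [[0,0,0],[0,0,0],[0,0,0],[0,0,0],[0,0,0],[0,0,0],[0,0,0],[0,0,0],[0,0,0],[0,0,0],[0,0,0],[0,0,0]], "hand": [0,0,0,0,0,0,0,0,0,0,0,0]}}

```text
clock: 30.93
tool_pos: [561.4, -27.9, 201.5]
tool_rot: [1.0, -0.0, -0.001, -0.0]
force: [0.2, -0.6, 0.2]
gripper_width: 85.5
```

Run:
```python
from h import *
im,c,s=wsnap('w22'); p=s['tool_pos']
for r,z in [(12,70),(30,2)]:
    x,v=fitpts(im,'wrist',c,circs((r,z)),(563,-13.5),4,.25); print(r,x,v)
draw(im,'wrist',c,[circ(12,70)(563.2,-13.5),circ(22,28)(563.2,-13.5),circ(30,2)(563.2,-13.5)],'fit24')
# nut
hexf=lambda a,z: (lambda x,y: np.vstack([np.c_[x+26.56*((1-t)*np.cos(a+np.pi/6+k*np.pi/3)+t*np.cos(a+np.pi/6+(k+1)*np.pi/3)),y+26.56*((1-t)*np.sin(a+np.pi/6+k*np.pi/3)+t*np.sin(a+np.pi/6+(k+1)*np.pi/3)),np.full(25,z)] ) for k in range(6) for t in [np.linspace(0,1,25)]]))
b=max((fitpts(im,'wrist',c,hexf(a,18),(424,-28),8,2)+(a,) for a in np.arange(0,np.pi/3,np.radians(3))),key=lambda r:r[1]); print('nut',b,np.degrees(b[2]))
x,v=fitpts(im,'wrist',c,circs((45,3)),(550.4,155.7),4,.5); print('mat',x,v)
```

```text
File "<stdin>", line 7
    hexf=lambda a,z: (lambda x,y: np.vstack([np.c_[x+26.56*((1-t)*np.cos(a+np.pi/6+k*np.pi/3)+t*np.cos(a+np.pi/6+(k+1)*np.pi/3)),y+26.56*((1-t)*np.sin(a+np.pi/6+k*np.pi/3)+t*np.sin(a+np.pi/6+(k+1)*np.pi/3)),np.full(25,z)] ) for k in range(6) for t in [np.linspace(0,1,25)]]))
                                                                                                                                                                                                                              ^
SyntaxError: closing parenthesis ')' does not match opening parenthesis '['
```

```bash
cat >> h.py <<'E'
def hexf(a,z,af=46):
    rc=af/np.sqrt(3); V=np.array([[np.cos(a+np.pi/6+k*np.pi/3),np.sin(a+np.pi/6+k*np.pi/3)] for k in range(7)])*rc
    o=np.vstack([V[k]+(V[k+1]-V[k])*np.linspace(0,1,25)[:,None] for k in range(6)])
    return lambda x,y: np.c_[o+[x,y],np.full(len(o),z)]
def fitnut(im,c,x0,z=18,rng=6):
    b=max((fitpts(im,'wrist',c,hexf(a,z),x0,rng,1.5)+(a,) for a in np.radians(np.arange(0,60,3))),key=lambda r:r[1])
    return max((fitpts(im,'wrist',c,hexf(a,z),b[0],1,.5)+(a,) for a in b[2]+np.radians(np.arange(-3,3.1,1))),key=lambda r:r[1])
E
python3 - <<'E'
from h import *
im,c,s=wsnap('w22'); p=s['tool_pos']
for r,z in [(12,70),(30,2)]:
    x,v=fitpts(im,'wrist',c,circs((r,z)),(563,-13.5),4,.25); print(r,x,v)
b=fitnut(im,c,(424,-28)); print('nut',b[0],b[1],np.degrees(b[2]))
draw(im,'wrist',c,[circ(12,70)(563.2,-13.5),circ(30,2)(563.2,-13.5),hexf(b[2],18)(*b[0])],'fit24')
x,v=fitpts(im,'wrist',c,circs((45,3)),(550.4,155.7),4,.5); print('mat',x,v)
E
```

```text
t 30.9333 tcp [561.4 -27.9 201.5] phi -0.01 qv 0.0086 w 85.5 F [ 0.2 -0.6  0.2] tilt 0.06
12 [568.19369516  -8.79870043] 141.53453063964844
30 [564.21619783 -13.24060091] 138.64254760742188
nut [424.99275757 -27.90703387] 169.55906677246094 4.0
mat [550.52985641 155.16608455] 87.58919525146484
```

View pics/fit24.png

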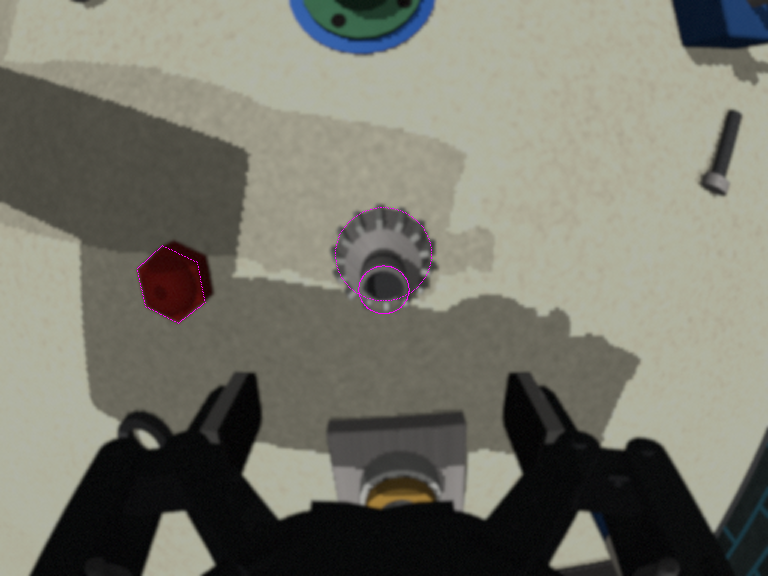

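>>> {"name": "carry_out", "arguments": {"slide": [[-0.015,0,0],[-0.03,0,0],[-0.035,0,0],[-0.035,0,0],[-0.023,0,0],[0,0,0],[0,0,0],[0,0,0],[0,0,0],[0,0,0],[0,0,0],[0,0,0],[0,0,0],[0,0,0],[0,0,0],[0,0,0],[0,0,0],[0,0,0]], "turn": [[0,0,0],[0,0,0],[0,0,0],[0,0,0],[0,0,0],[0,0,-6.4],[0,0,-6.4],[0,0,-6.4],[0,0,-6.4],[0,0,-6.4],[0,0,-6.4],[0,0,-6.4],[0,0,-6.4],[0,0,-6.4],[0,0,-6.4],[0,0,0],[0,0,0],[0,0,0]], "hand": [0,0,0,0,0,0,0,0,0,0,0,0,0,0,0,0,0,0]}}

```text
clock: 32.48
tool_pos: [423.6, -28.0, 201.6]
tool_rot: [0.849, 0.529, -0.0, -0.0]
force: [-0.8, 0.2, -0.1]
gripper_width: 85.7
```

Run:
```python
from h import *
im,c,s=wsnap('w23'); p=s['tool_pos']
b=fitnut(im,c,(424,-28)); print('nut',b[0],b[1],np.degrees(b[2]))
draw(im,'wrist',c,[hexf(b[2],18)(*b[0]),circ(30,2)(563.4,-13.5)],'fit25')
f=np.radians(64); d=b[0]-p[:2]; print('tool',d@[np.cos(f),np.sin(f)],d@[np.sin(f),-np.cos(f)])
```

```text
t 32.4833 tcp [423.6 -28.  201.6] phi 63.82 qv 0.0124 w 85.7 F [-0.8  0.2 -0.1] tilt 0.04
nut [423.07527803 -26.82415049] 208.3504638671875 5.000000000000001
tool 0.7684858020735875 -0.9971836498807952
```

View pics/fit25.png

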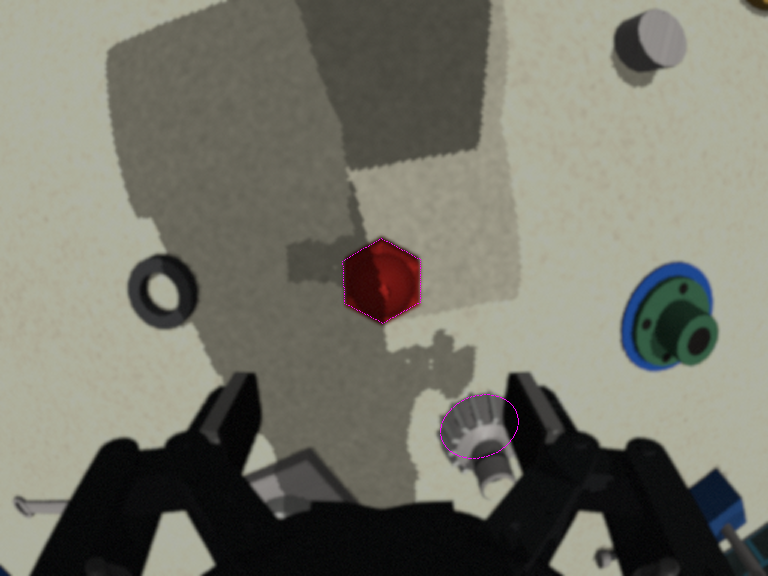

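>>> {"name": "carry_out", "arguments": {"slide": [[-0.0003,-0.0012,0.02],[0,0,0.03],[0,0,0.03],[0,0,0.025],[0,0,0.012],[0,0,0.0046],[0,0,0],[0,0,0],[0,0,0],[0,0,0],[0,0,0],[0,0,0],[0,0,0]], "turn": [[0,0,-0.5],[0,0,0],[0,0,0],[0,0,0],[0,0,0],[0,0,0],[0,0,0],[0,0,0],[0,0,0],[0,0,0],[0,0,0],[0,0,0],[0,0,0]], "hand": [0,0,0,0,0,0,0,0,255,255,255,255,255]}}

```text
clock: 33.62
tool_pos: [422.9, -28.0, 81.3]
tool_rot: [0.846, 0.534, 0.001, 0.001]
force: [-2.6, 1.6, 12.6]
gripper_width: 43.8
```

Run:
```python
from h import *
im,c,s=wsnap('w24'); p=s['tool_pos']
b=fitnut(im,c,p[:2]); print('nut',b[0],b[1],np.degrees(b[2]))
draw(im,'wrist',c,[hexf(b[2],18)(*b[0])],'fit26')
f=np.radians(64.3); d=b[0]-p[:2]; print('tool',d@[np.cos(f),np.sin(f)],d@[np.sin(f),-np.cos(f)])
```

```text
t 33.6167 tcp [422.9 -28.   81.3] phi 64.51 qv 0.0015 w 43.8 F [-2.6  1.6 12.6] tilt 0.1
nut [424.77110563 -27.80566456] 148.90200805664062 5.000000000000001
tool 0.9373385640218505 1.611601576694936
```

View pics/fit26.png

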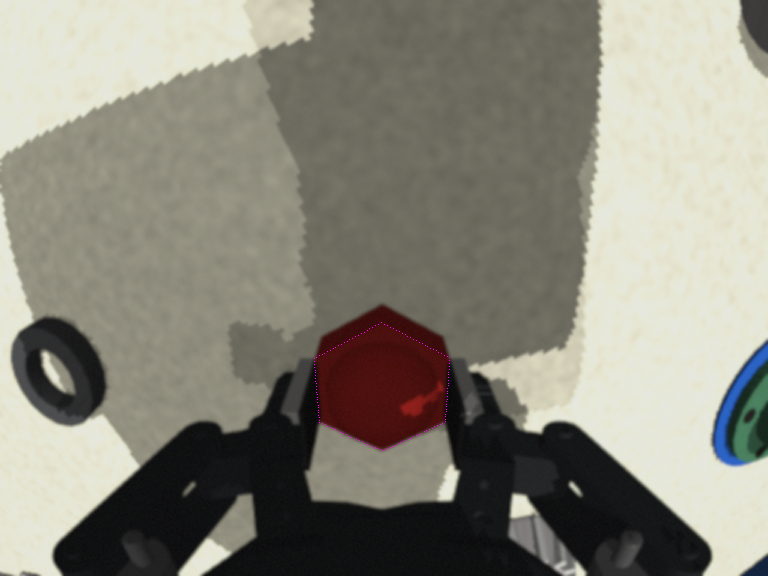

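>>> {"name": "carry_out", "arguments": {"slide": [[0,0,-0.005],[0,0,-0.02],[0,0,-0.03],[0,0,-0.03],[0,0,-0.02],[0,0,-0.007],[0.0008,0.02,0],[0.0005,0.035,0],[0.0005,0.035,0],[0.0005,0.035,0],[0.0005,0.035,0],[0.0005,0.033,0],[0.0005,0.018,0],[0,0.0075,0],[0,0,0],[0,0,0],[0,0,0],[0,0,0]], "turn": [[0,0,0],[0,0,-6],[0,0,-6],[0,0,-6],[0,0,-6],[0,0,-6],[0,0,0],[0,0,0],[0,0,0],[0,0,0],[0,0,0],[0,0,0],[0,0,0],[0,0,0],[0,0,0],[0,0,0],[0,0,0],[0,0,0]], "hand": [255,255,255,255,255,255,255,255,255,255,255,255,255,255,255,255,255,255]}}

```text
clock: 35.17
tool_pos: [639.0, -7.0, 192.8]
tool_rot: [0.679, 0.734, -0.0, -0.0]
force: [0.8, 0.4, -2.5]
gripper_width: 43.6
```

Run:
```python
from h import *
im,c,s=wsnap('w25'); p=s['tool_pos']
f=2*np.arctan2(s['tool_rot'][1],s['tool_rot'][0])
b=fitnut(im,c,p[:2],18+p[2]-81.3,4); print('nut',b[0],b[1],np.degrees(b[2]))
d=b[0]-p[:2]; print('tool',d@[np.cos(f),np.sin(f)],d@[np.sin(f),-np.cos(f)])
for r,z in [(12,70),(30,2)]:
    x,v=fitpts(im,'wrist',c,circs((r,z)),(563,-13.5),4,.25); print(r,x,v)
draw(im,'wrist',c,[hexf(b[2],18+p[2]-81.3)(*b[0]),circ(30,2)(562.4,-13.2),circ(12,70)(562.4,-13.2)],'fit27')
```

```text
t 35.1667 tcp [639.   -7.  192.8] phi 94.5 qv 0.0061 w 43.6 F [ 0.8  0.4 -2.5] tilt 0.0
nut [640.4899617   -6.55802084] 186.5133819580078 35.0
tool 0.368537275168319 1.5502966060432273
12 [563.61593323 -11.13947144] 112.24465942382812
30 [563.05330254 -13.84993844] 139.46585083007812
```

View pics/fit27.png

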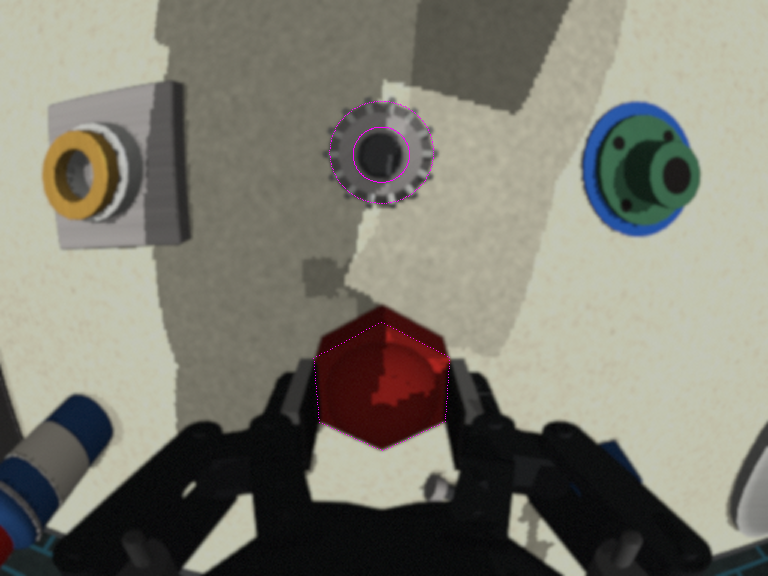

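>>> {"name": "carry_out", "arguments": {"slide": [[-0.0008,0.0016,0.015],[0,0,0.03],[0,0,0.03],[0,0,0.02],[0,0,0.009],[0,0,0.003],[0,0,0],[0,0,0],[0,0,0],[0,0,0]], "turn": [[0,0,0],[0,0,0],[0,0,0],[0,0,0],[0,0,0],[0,0,0],[0,0,0],[0,0,0],[0,0,0],[0,0,0]], "hand": [255,255,255,255,255,255,255,255,255,255]}}

```text
clock: 36.05
tool_pos: [642.3, -7.7, 86.7]
tool_rot: [0.679, 0.734, 0.001, 0.001]
force: [-0.4, -0.9, -1.4]
gripper_width: 43.9
```

>>> {"name": "carry_out", "arguments": {"slide": [[0,-0.0011,0.002],[0,0,0.002],[0,0,0.0012],[0,0,0],[0,0,0],[0,0,0]], "turn": [[0,0,0],[0,0,0],[0,0,0],[0,0,0],[0,0,0],[0,0,0]], "hand": [255,255,255,255,255,255]}}

```text
clock: 36.55
tool_pos: [640.7, -7.7, 81.5]
tool_rot: [0.679, 0.734, 0.0, 0.001]
force: [-4.4, 0.7, 10.9]
gripper_width: 43.9
```

Release, rise and look.

>>> {"name": "carry_out", "arguments": {"slide": [[0,0,0],[0,0,0],[0,0,0],[0,0,0],[0,0,-0.01],[0,0,-0.02],[0,0,-0.03],[0,0,-0.03],[0,0,-0.025],[0,0.01,-0.02],[0,0.01,0],[0,0,0],[0,0,0],[0,0,0]], "turn": [[0,0,0],[0,0,0],[0,0,0],[0,0,0],[0,0,0],[0,0,0],[0,0,0],[0,0,0],[0,0,0],[0,0,0],[0,0,0],[0,0,0],[0,0,0],[0,0,0]], "hand": [0,0,0,0,0,0,0,0,0,0,0,0,0,0]}}

```text
clock: 37.72
tool_pos: [659.8, -6.0, 214.3]
tool_rot: [0.679, 0.734, -0.001, -0.001]
force: [0.4, 0.2, 0.4]
gripper_width: 85.2
```

Run:
```python
from h import *
im,c,s=wsnap('w26'); p=s['tool_pos']
b=fitnut(im,c,(642,-7),18,4); print('nut',b[0],b[1],np.degrees(b[2]))
x,v=fitpts(im,'wrist',c,circs((30,2)),(563,-13.5),3,.25); print('pinion',x,v,b[0]-x,np.linalg.norm(b[0]-x))
m,v=fitpts(im,'wrist',c,circs((45,3)),(550.4,155.7),4,.5); print('mat',m,v)
f,v=fitpts(im,'wrist',c,circs((36,11)),(550.4,155.7),4,.5); print('flange',f,v)
q,v,a=fitsq(im,'wrist',c,(576,-183),6); print('plate',q,v,a)
g,v=fitpts(im,'wrist',c,circs((26,52),(15,52)),(576,-184),4,.5); print('ring',g,v)
draw(im,'wrist',c,[hexf(b[2],18)(*b[0]),circ(30,2)(*x),circ(45,3)(*m),square(50,18,a)(*q),circs((26,52),(15,52))(*g)],'fit28')
for k in ['scene','top']: snap(k,k+'9')
```

```text
t 37.7167 tcp [659.8  -6.  214.3] phi 94.52 qv 0.0079 w 85.2 F [0.4 0.2 0.4] tilt 0.11
nut [641.81551048  -7.38403841] 234.71580505371094 34.0
pinion [563.81083947 -13.48405654] 144.9286651611328 [78.00467101  6.10001813] 78.24282025084244
mat [550.01163498 155.5216066 ] 224.4576873779297
flange [551.03264906 151.52548752] 170.16476440429688
plate [ 576.32768896 -176.74107792] 120.19286346435547 0.09000000000000022
ring [ 575.91889977 -184.25931488] 190.20521545410156
```

View pics/fit28.png

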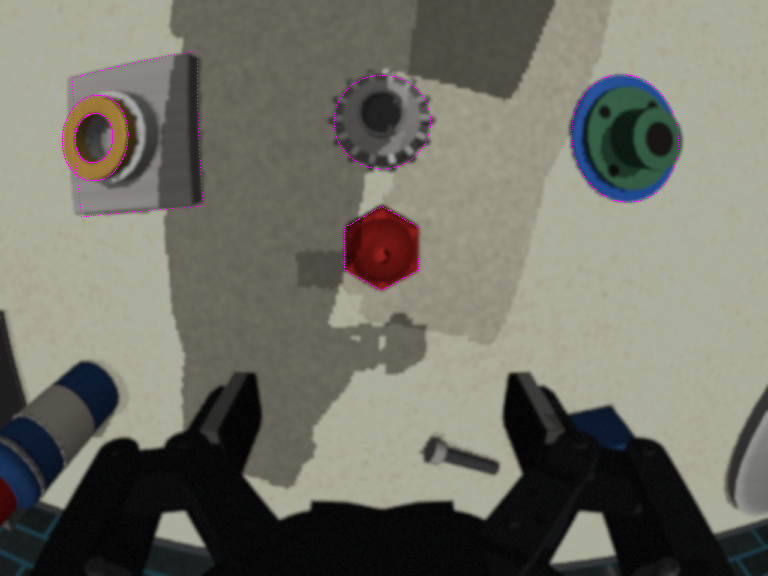

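View pics/scene9.png

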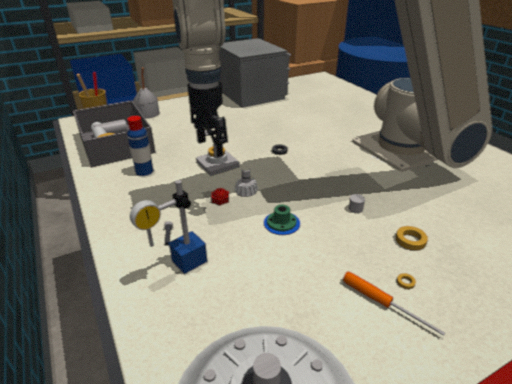

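View pics/top9.png

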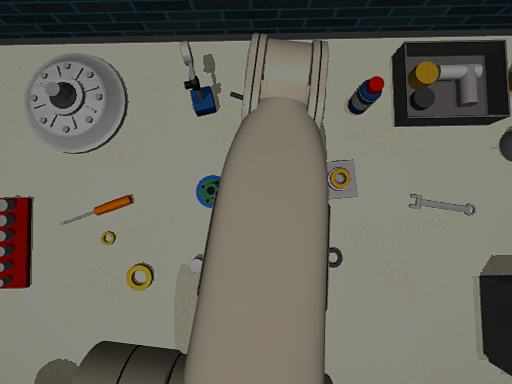

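Run:
```python
from cell import ctrl
print(ctrl.finish_job())
```

```text
the job is handed in; nothing more can be done
None
```

The job is done and handed in at about 38 s. Everything is released and the open gripper is well clear at 214 mm height.

I worked in the order asked: bearing on the plate, brass ring on the bearing, flange on the mat, pinion at the midpoint, cap nut behind the pinion. Of the brass rings, I took the one whose outline fitted 52 mm outside and 30 mm bore.

What the last wrist-camera checks showed; the fits are good to about 1–2 mm:

| Part | Checked against | Result |
|---|---|---|
| Bearing | plate centre | about 1.4 mm off; left as it is |
| Brass ring | bearing | within about 0.3 mm |
| Flange, boss up | mat centre | about 0.8 mm off |
| Pinion | midpoint of plate and mat | within about 1 mm |
| Cap nut, dome up | 80 mm behind the pinion | 78.2 mm by the final image fit; about 80 mm by the arm's own positions at release; square to the plate–mat line within about 1 mm |

- **Disagreements:** the two distances for the nut differ by about 2 mm. I put that down to the pinion's outline fitting about 1 mm off, and moved nothing further. The final view's plate and flange fits were off-axis and did not agree with the rest (a plate fit of -176.7 mm against about -183 mm in y, and a flange fit 4 mm off). For those two I relied on the closer views taken right after each placing.
- **Bystanders:** I did not touch the gauge, the can or the dark ring, and in the last pictures they look unmoved; I did not measure them.

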